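# Open the balm tub and hang the ladle on its rim

### The arm

A 7-joint arm with a two-finger parallel gripper is mounted at the origin on the work surface. World frame = base frame: x ahead of the robot, y to its left, z up, the work surface at z = 0. Lengths are in m, angles in rad, forces in N, time in s.
With the tool pointing down it reaches from about 0.35 to 0.9 m from the base axis. Payload 8.1 kg.
Tool frame: the origin (TCP) lies on the centre line of the jaws, within the pads' length; the fingertips stand 11 mm ahead of it and the grasp point (between the pads) lies 8 mm behind it; z points along the fingers, y is the line along which they close (so a half turn about z gives the same grasp; the last joint's range is limited). The gripper opens to 85 mm and grips with 20 to 120 N. Pads are 22 mm wide; open, the fingers measure 114 mm over their backs; the gripper's body (76 mm by 85 mm) begins 54 mm behind the grasp point. The pads swing forward as they close: fully open they stand 13 mm farther back than shut.
Start: joints at [-1.316, 0.434, 0.025, 1.573, -0.012, 1.134, -0.075], TCP at [0.219, 0.585, 0.242] pointing down, gripper open.
Joint ranges: [-2.62, 2.62], [-0.44, 2.09], [-1.27, 1.32], [0.08, 2.57], [-1.32, 4.46], [0.12, 2], [-2.74, 2.74]. Speed limits (rad/s): [2.22, 2.22, 3.01, 3.01, 3.14, 3.14, 3.14].

### API

Orientations are given as [roll, pitch, yaw] about the fixed x, y, z axes, in that order (R = Rz(yaw) Ry(pitch) Rx(roll)).
In Python, from plant import arm gives the robot as it stands. The module is installed in compiled form; this text tells all that it offers.
- The arm moves only by the tool arm_command, never from a script. Its argument "increments" is a list of rows, each a list of 2 entries, a list of its own where there are three numbers: the shift along the tool's x, y, z in m, then the turn, a rotation vector about the tool's x, y, z in degrees. A call has 1 to 5 rows; each row shifts and turns the commanded pose from where the row before left it, along the tool's axes as they then stand; what a row does not reach is not made up. A row lasts 1/12 s, in which the tool goes at most 41.7 mm and 7.16 degrees, less where a joint would pass 70% of its speed; a pose out of reach is approached as far as the arm can. A call is refused whole if a number of a shift passes 0.0417 or a number of a turn 7.16, either way. A call with a gripper value outside its range is refused whole. "jaw" is the opening, from 0 (shut) to 1 (fully open), set as the call begins (left out, the last holds). The fingers move at their own pace and stop on an object; the grip force is fixed at half the most. Time passes only in rows, so rows that do not move let the fingers close. It gives the time, the measured TCP pose, the force, the opening and the grip force at its end, in the units of the state.
- arm.state(): the state, without advancing time (a new reading comes with each control period).
- arm.capture(name): name is "scene" or "side" or "wrist"; returns a dict with "color" (400x640x3 uint8, red, green, blue), "K" (3x3 intrinsics, pixels), "extrinsics" (4x4, takes a point from world to camera coordinates). Camera axes: x right, y down, z forward; pixel columns grow to the right and rows downward; lengths in m; the calibration is good to about 2 mm. A picture is of the moment at which its call begins. There is no depth.
- arm.hand_in(): hands the job in; it is judged then, once.
The state is a dict: "t": time; "qpos": joint angles; "joint_velocities": joint speeds; "effort": joint torques, N m; "tool_pos": TCP position; "tcp_rot": TCP orientation; "force": force on the tool from outside, world axes, zero at the start; "moment": the same for the moment, N m; "grip_width": finger opening in m; "finger_force": force on a finger pad.
Only numpy, scipy, OpenCV 4.12 (cv2) and the standard library are available. Lean on these libraries where they do the work, as an engineer would, in place of code of your own. Each camera call takes 0.05 s, during which the arm holds its last target. There are 200 camera calls.

### The job

Get the filling tub ready: turn both turn buttons well aside so that they no longer hold the cover, lift the cover out and lay it flat on the rubber mat. Then take the ladle from its slanted rest and hang it gently by its hook over the tub's rim, cup inside the tub, and let go of it. Leave the balm jars standing about on the table where they are.

Things in the scene. Friction and masses are not known exactly. Their poses are not given: they have to be found in the camera images.
- tub: fixed rectangular steel tub, open on top under its cover. Origin: centre of its underside on the table; z up. Rim 130 mm above the table, inner floor 5 mm above it. Mouth 150 mm along x, 160 mm along y; walls 4 mm thick. The walls at -y and +y carry flanges flush with the rim, 42 mm wide outward and 100 mm long, too wide for the ladle's hook
- tub_rim (a point): centre of the tub's mouth, at rim height; axes as the tub's. The two plain walls, over which the hook fits, are those at -x and +x of the tub: the middle of their 4 mm thickness lies 77 mm from this point along x. Inside the -y and +y walls are 10 mm wide ledges, top 8 mm below the rim, that carry the cover
- button_left_top (a point): top centre, on the pivot, of the turn button on the tub's +y flange, 106 mm from the tub's centre: an aluminium bar 68 mm long (its own y), 14 mm wide, underside 2 mm and top 18 mm above the flange. It turns about its upright pivot and stays where it is left; it can be pinched across its width from above
- button_left (a joint): angle of that turn button, rad; 0: the bar lies along the tub's y and its inner end overlaps the cover; positive is counter-clockwise seen from above; it turns either way to stops at +-1.57. The cover is free from about 1.0 rad either way. Light friction, 0.05 N m
- button_right_top (a point): the same for the turn button on the tub's -y flange
- button_right (a joint): angle of the turn button on the -y flange, as for button_left
- cover_grip (a point): centre of the grip of the tub's flat cover: a grip ridge 80 mm long (along x), 14 mm wide (y), 36 mm high, in the middle of a plate 144 x 154 x 7 mm. The point lies half-way up the ridge, 25 mm above the plate's underside; z up. About 0.4 kg. The plate lies loose in the mouth with 3 mm play all round, its underside 122 mm above the table
- mat: fixed dark rubber mat, 200 x 200 x 3 mm, flat on the table; origin at the centre of its underside. Either on the left or on the right of the tub
- ladle_grip (a point): point in the middle of the steel ladle's straight handle, where it can be held: a bar 12 mm thick (x), 16 mm wide (y), ending 25 mm above this point. The ladle is 170 mm long, about 0.22 kg. Axes of all its points: z up along the handle, -x the hook's side, +x the cup's. In its rest its top leans about 35 degrees from vertical, roughly towards the robot; it draws out along its own z
- ladle_hook (a point): middle of the hook's throat, on the underside of its crest: 40 mm below ladle_grip along the handle and 9.5 mm to -x. The hook is 20 mm wide (y), its crest 4 mm thick; the throat, from the handle's back (3.5 mm to +x of this point) to the tail (3.5 mm to -x), is 7 mm wide; the tail reaches 28 mm below the crest, its last 10 mm flared outward
- ladle_cup (a point): centre of the ladle's round cup, 52 mm across and 40 mm high; the cup's underside (the ladle's lowest end) is 20 mm below this point and 105 mm below the hook's crest; the point lies 28 mm to +x of the handle's middle line
- rest: fixed slanted white ladle rest on the table, on the other side of the tub from the mat; base plate 135 x 90 mm, about 100 mm high. Origin on the table. The ladle lies on its ramp, handle upward, cup on its foot between two low cheeks
- jar_a_centre (a point): centre of a loose balm jar, 44 mm across and 56 mm high, green with a brass lid; not to be disturbed. The point lies 28 mm above the table
- jar_b_centre (a point): another such jar
- jar_c_centre (a point): another such jar
- jar_d_centre (a point): another such jar
Mind the look-alikes: they are no part of the job. Of the things shaped like the part that bears cover_grip, the aluminium one is meant.

How it is judged:
On the way, in this order (a step that is already met when the one before it is completed fails the run):
1. both turn buttons are turned aside, clear of the cover (1.0 rad or more either way) ((value of joint button_left above 1 rad or value of joint button_left below -1 rad) and (value of joint button_right above 1 rad or value of joint button_right below -1 rad)), for 0.1 s.
2. the cover lies flat on the mat (horizontal distance between cover_grip and mat below 0.05 m and z of cover_grip in the frame of mat below 0.034 m and angle between cover_grip's own z axis and vertical below 0.06 rad), for 0.2 s.
At the end, for the whole second after the job is handed in: The cover lies flat on the mat, its centre within 50 mm of the mat's centre. The ladle hangs still and upright (within 0.2 rad) with its hook's crest down on the top edge of one of the tub's two plain walls (crest at rim height, -4 to +6 mm) and its cup inside the tub, released (all of step 2 and z of ladle_hook in the frame of tub between 0.126 and 0.136 m and (x of ladle_hook in the frame of tub above 0.068 m or x of ladle_hook in the frame of tub below -0.068 m) and x of ladle_cup in the frame of tub between -0.075 and 0.075 m and y of ladle_cup in the frame of tub between -0.08 and 0.08 m and angle between ladle_grip's own z axis and vertical below 0.2 rad and linear speed of each of ladle, cover below 0.03 m/s); the robot touches nothing.
It fails at once if the ladle is pressed or dropped hard on the tub (over 35 N) (contact force between ladle and tub above 35 N).
It fails at once if a balm jar is pushed away (over 30 mm) or knocked over (distance of any of jar_a_centre, jar_b_centre, jar_c_centre, jar_d_centre from where it was at the start of the episode above 0.03 m or angle between any of jar_a_centre, jar_b_centre, jar_c_centre, jar_d_centre's own z axis and vertical above 0.6 rad).
It also fails if it takes over 72 s, if anything falls off the work surface, if the arm or the gripper's body presses on something with over 40 N, if the wrist force passes 120 N, or if a joint passes its speed limit or range.

## Working session

There is one attempt and no reset: what is moved stays moved. The work goes in short steps, Python scripts to look and compute and a tool call to move; the robot and the scene stay as the last step left them, time stands still between calls to the robot, and variables do not carry over. Pictures are saved under pics/ and viewed, at most 10 in all, crops included, and the job is handed in when it is done.

Besides the shell and the picture viewer there is one more tool, called after ">>>" as name([rows], argument=value, ...), one row to a line, values as JSON. arm_command: Moves the arm, as the interface text tells. Its arguments: {"type":"object","properties":{"increments":{"type":"array"},"jaw":{"type":"number"}},"required":["increments"]}

```bash
ls; mkdir -p pics; python3 - <<'E'
from plant import arm
import cv2,numpy as np
s=arm.state();print({k:np.round(v,3).tolist() for k,v in s.items()})
for n in("scene","side"):
    c=arm.capture(n);cv2.imwrite(f"pics/{n}0.png",c["color"][:,:,::-1]);np.savez(f"{n}0.npz",**c)
    print(n,c["K"].round(1).tolist(),c["extrinsics"].round(3).tolist())
E
```

```text
pics
{'t': 0.0, 'qpos': [-1.316, 0.435, 0.025, 1.574, -0.012, 1.134, -0.075], 'joint_velocities': [0.002, 0.001, 0.001, -0.001, 0.001, 0.0, -0.0], 'effort': [0.001, -67.048, 1.026, -31.62, 0.016, 0.013, 0.0], 'tool_pos': [0.219, 0.585, 0.242], 'tcp_rot': [-3.14, 0.0, 2.784], 'force': [-0.03, 0.716, -0.331], 'moment': [-0.055, -0.004, -0.0], 'finger_force': 0.0, 'grip_width': 0.085}
scene [[499.0, 0.0, 320.4], [0.0, 499.0, 190.8], [0.0, 0.0, 1.0]] [[0.36, 0.933, 0.014, -0.174], [0.64, -0.236, -0.731, -0.224], [-0.679, 0.272, -0.682, 1.573], [0.0, 0.0, 0.0, 1.0]]
side [[392.7, 0.0, 310.8], [0.0, 392.7, 206.4], [0.0, 0.0, 1.0]] [[0.981, -0.196, 0.003, -0.484], [-0.116, -0.591, -0.798, 0.144], [0.158, 0.783, -0.602, 0.998], [0.0, 0.0, 0.0, 1.0]]
```

View pics/scene0.png

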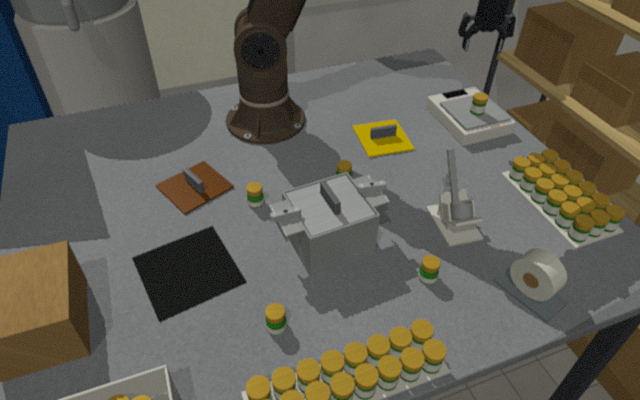

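View pics/side0.png

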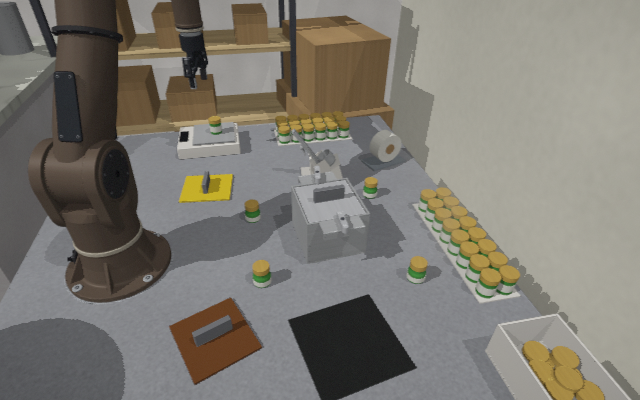

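Scene picture: tub with cover at about (332,210), buttons at (287,210) and (372,187), mat centre about (188,272), ladle on its rest at about (455,200), and four loose jars at (255,194), (344,170), (429,269) and (276,318). The red and yellow plates are look-alikes. The side view shows the same layout, with the mat at (350,345).

```bash
cat > h.py <<'E'
import numpy as np, cv2
from scipy.spatial.transform import Rotation as Rot
def load(n): return dict(np.load(n))
def ray(c,p):
    E=c["extrinsics"];R=E[:3,:3];o=-R.T@E[:3,3]
    d=R.T@np.linalg.solve(c["K"],[p[0],p[1],1.]);return o,d/np.linalg.norm(d)
def plane(c,p,z):
    o,d=ray(c,p);return o+d*(z-o[2])/d[2]
def tri(*cp):
    A=0;b=0
    for c,p in cp:
        o,d=ray(c,p);M=np.eye(3)-np.outer(d,d);A=A+M;b=b+M@o
    return np.linalg.solve(A,b)
def proj(c,X):
    E=c["extrinsics"];q=c["K"]@(E[:3,:3]@np.asarray(X)+E[:3,3]);return q[:2]/q[2]
def rpy(v): return Rot.from_euler('xyz',v)
E
python3 - <<'E'
from h import *
S=load("scene0.npz");D=load("side0.npz")
for c in(S,D):
    g=c["color"].max(2);m=(g<45).astype('u1')
    for k in cv2.findContours(m,0,2)[0]:
        if cv2.contourArea(k)>4000:
            r=cv2.approxPolyDP(k,10,True)[:,0]; 
            if len(r)==4:
                P=np.array([plane(c,p,.003)[:2] for p in r]);print(r.tolist(),P.round(3).tolist(),P.mean(0))
def jar(c):
    hsv=cv2.cvtColor(c["color"],cv2.COLOR_RGB2HSV);m=cv2.inRange(hsv,(45,90,30),(80,255,255))
    n,l,s,ce=cv2.connectedComponentsWithStats(m)
    for i in range(1,n):
        if s[i,4]>25:
            q=plane(c,ce[i],.028)
            if .2<q[0]<.95 and abs(q[1])<.5: print("jar",ce[i].round(),q.round(3))
jar(S);print();jar(D)
a=S["color"][140:250,250:400][:,:,::-1];b=S["color"][140:250,400:510][:,:,::-1]
d=D["color"][130:265,240:400][:,:,::-1]
z=lambda i,k:cv2.resize(i,None,fx=k,fy=k,interpolation=3)
o=np.zeros((600,800,3),'u1')
A=z(a,3);o[:330,:450]=A;B=z(b,3);o[:330,460:790]=B
C=z(d,2);o[330:600,:320]=C
L=z(D["color"][130:200,285:345][:,:,::-1],3.8);o[332:332+L.shape[0],400:400+L.shape[1]]=L
cv2.imwrite("pics/comp.png",o)
E
```

```text
[[211, 227], [133, 258], [159, 320], [245, 282]] [[0.398, -0.257], [0.432, -0.446], [0.621, -0.413], [0.589, -0.222]] [ 0.51003448 -0.33457565]
[[368, 295], [289, 320], [322, 399], [415, 367]] [[0.584, -0.223], [0.393, -0.257], [0.426, -0.44], [0.619, -0.414]] [ 0.50562022 -0.33360936]
jar [255. 198.] [ 0.363 -0.134  0.028]
jar [428. 274.] [0.728 0.158 0.028]
jar [276. 325.] [ 0.732 -0.194  0.028]

jar [370. 190.] [0.71  0.154 0.028]
jar [252. 214.] [0.344 0.104 0.028]
jar [464. 257.] [ 0.85  -0.173  0.028]
jar [474. 270.] [ 0.85  -0.219  0.028]
jar [416. 274.] [ 0.708 -0.203  0.028]
jar [262. 278.] [ 0.346 -0.145  0.028]
jar [487. 285.] [ 0.854 -0.269  0.028]
jar [507. 283.] [ 0.903 -0.272  0.028]
jar [483. 295.] [ 0.83  -0.293  0.028]
jar [502. 292.] [ 0.876 -0.295  0.028]
```

View pics/comp.png

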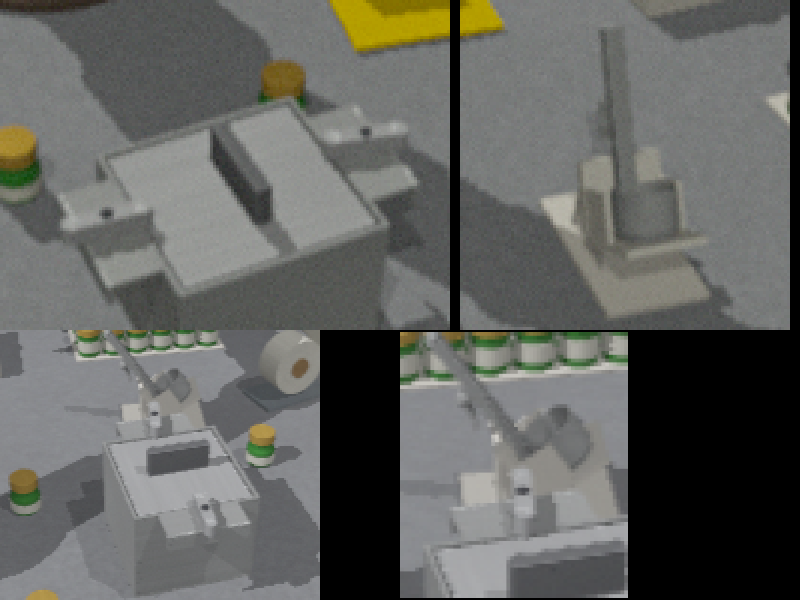

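The composite shows the button pivots at scene (372,184) and (285,211), and side (343,219) and (317,172). The tub rim corners and the ladle handle are also clear. The bars lie across the tub edge, at about angle 0.

```bash
python3 - <<'E'
from h import *
S=load("scene0.npz");D=load("side0.npz")
r=lambda v:np.round(v,4).tolist()
for n,p,q in(("L",(372,183.7),(317.1,171.6)),("R",(285.3,211),(343,219))):
    print(n,r(tri((S,p),(D,q))),r(plane(S,p,.148)),r(plane(D,q,.148)))
P=np.array([plane(S,p,.13)[:2] for p in((283.3,192.7),(347.7,173.3),(379,216),(311.7,237.3))])
print(r(P),r(P.mean(0)),[r(np.linalg.norm(P[i]-P[i-1])) for i in range(4)])
e=[P[1]-P[0],P[2]-P[3],P[3]-P[0],P[2]-P[1]];print([np.degrees(np.arctan2(v[1],v[0])).round(1) for v in e])
print("hand top",r(tri((S,(450.3,150)),(D,(295,131.5)))))
print("cup/handle foot scene z=.03",r(plane(S,(455,205),.03)))
# bar ends
for p in((397+5,127),(330,115),(66,225),(145,200)):print(r(plane(S,(250+p[0]/3,140+p[1]/3),.148)))
E
```

```text
L [0.5312, 0.105, 0.146] [0.5327, 0.1043, 0.148] [0.5305, 0.1011, 0.148]
R [0.5467, -0.1087, 0.1463] [0.5472, -0.1083, 0.148] [0.5463, -0.1121, 0.148]
[[0.4727, -0.0893], [0.4616, 0.0757], [0.6157, 0.0833], [0.6225, -0.0759]] [0.5431, -0.0015] [0.1504, 0.1653, 0.1543, 0.1593]
[np.float64(93.9), np.float64(92.5), np.float64(5.1), np.float64(2.9)]
hand top [0.5061, 0.3239, 0.1641]
cup/handle foot scene z=.03 [0.5635, 0.3324, 0.03]
[0.538, 0.1321, 0.148]
[0.5064, 0.0862, 0.148]
[0.5488, -0.1386, 0.148]
[0.5445, -0.0778, 0.148]
```

```bash
cat >> h.py <<'E'
def to(pos,R=None,vmax=.040):
    """print shift (in present tool axes) and turn (tool axes, deg) to a goal; translate first, then turn"""
    from plant import arm
    s=arm.state();R0=rpy(s["tcp_rot"]);d=R0.inv().apply(np.array(pos)-s["tool_pos"])
    w=np.zeros(3) if R is None else np.degrees((R0.inv()*R).as_rotvec())
    n=int(np.ceil(np.linalg.norm(d)/vmax));m=int(np.ceil(np.abs(w).max()/7.1))
    print("t%.1f"%s["t"],"shift",(d*1e3).round(1),n,"x",(d/max(n,1)).round(4),"turn",w.round(1),m,"x",(w/max(m,1)).round(2))
down=lambda yawdeg:Rot.from_euler('xyz',[np.pi,0,np.radians(yawdeg)])
E
python3 -c "
from h import *
to([.532,.104,.235],down(94.1))"
```

```text
t0.1 shift [-461.9 -340.8    7.2] 15 x [-0.0308 -0.0227  0.0005] turn [-0.1  0.1 65.4] 10 x [-0.01  0.01  6.54]
```

>>> arm_command([
  [[-0.0308, -0.0227, 0.0005], [0, 0, 0]],
  [[-0.0308, -0.0227, 0.0005], [0, 0, 0]],
  [[-0.0308, -0.0227, 0.0005], [0, 0, 0]],
  [[-0.0308, -0.0227, 0.0005], [0, 0, 0]],
  [[-0.0308, -0.0227, 0.0005], [0, 0, 0]],
], jaw=0.6)

```text
t: 0.52
tool_pos: [0.3239, 0.4233, 0.2395]
tcp_rot: [-3.141, -0.0, 2.784]
force: [0.4, 1.5, -0.2]
grip_width: 0.051
finger_force: 0.0
```

>>> arm_command([
  [[-0.0308, -0.0227, 0.0005], [0, 0, 0]],
  [[-0.0308, -0.0227, 0.0005], [0, 0, 0]],
  [[-0.0308, -0.0227, 0.0005], [0, 0, 0]],
  [[-0.0308, -0.0227, 0.0005], [0, 0, 0]],
  [[-0.0308, -0.0227, 0.0005], [0, 0, 0]],
])

```text
t: 0.93
tool_pos: [0.4284, 0.263, 0.2372]
tcp_rot: [-3.141, -0.0, 2.784]
force: [1.0, 0.5, -0.1]
grip_width: 0.0513
finger_force: 0.0
```

>>> arm_command([
  [[-0.0308, -0.0227, 0.0005], [0, 0, 0]],
  [[-0.0308, -0.0227, 0.0005], [0, 0, 0]],
  [[-0.0308, -0.0227, 0.0005], [0, 0, 0]],
  [[-0.0308, -0.0227, 0.0005], [0, 0, 0]],
  [[-0.0308, -0.0227, 0.0005], [0, 0, 0]],
])

```text
t: 1.35
tool_pos: [0.5328, 0.1029, 0.2346]
tcp_rot: [-3.141, -0.0, 2.784]
force: [0.3, -0.6, -0.0]
grip_width: 0.0511
finger_force: 0.0
```

>>> arm_command([
  [[0, 0, 0], [0, 0, 6.54]],
  [[0, 0, 0], [0, 0, 6.54]],
  [[0, 0, 0], [0, 0, 6.54]],
  [[0, 0, 0], [0, 0, 6.54]],
  [[0, 0, 0], [0, 0, 6.54]],
])

```text
t: 1.77
tool_pos: [0.5321, 0.1044, 0.2345]
tcp_rot: [-3.141, -0.0, 2.207]
force: [0.4, 0.6, 0.3]
grip_width: 0.0514
finger_force: 0.0
```

>>> arm_command([
  [[0, 0, 0], [0, 0, 6.54]],
  [[0, 0, 0], [0, 0, 6.54]],
  [[0, 0, 0], [0, 0, 6.54]],
  [[0, 0, 0], [0, 0, 6.54]],
  [[0, 0, 0], [0, 0, 6.54]],
])

```text
t: 2.18
tool_pos: [0.532, 0.1046, 0.2345]
tcp_rot: [-3.141, 0.0, 1.637]
force: [0.1, -0.2, -0.2]
grip_width: 0.0516
finger_force: 0.0
```

```bash
python3 - <<'E'
from h import *
from plant import arm
s=arm.state();print(np.round(s["tool_pos"],4),np.degrees(s["tcp_rot"]).round(2),np.round(s["qpos"],2),s["grip_width"])
c=arm.capture("wrist");np.savez("w1.npz",**c);im=c["color"][:,:,::-1].copy()
for X in([.532,.104,.148],[.547,-.109,.148],[.539,-.003,.165]):print(proj(c,X).round(1))
to([.532,.104,.149],down(94.1))
cv2.imwrite("pics/w1.png",im)
E
```

```text
[0.532  0.1046 0.2345] [-1.7996e+02  1.0000e-02  9.3770e+01] [-0.67  0.32  0.5   1.82 -0.17  1.05 -0.04] 0.05158317581922322
[320.8 214.3]
[321.3 435.3]
[320.5 352.1]
t2.2 shift [-0.7 -0.  85.5] 3 x [-0.0002 -0.      0.0285] turn [-0.   0.  -0.8] 1 x [-0.05  0.   -0.79]
```

View pics/w1.png

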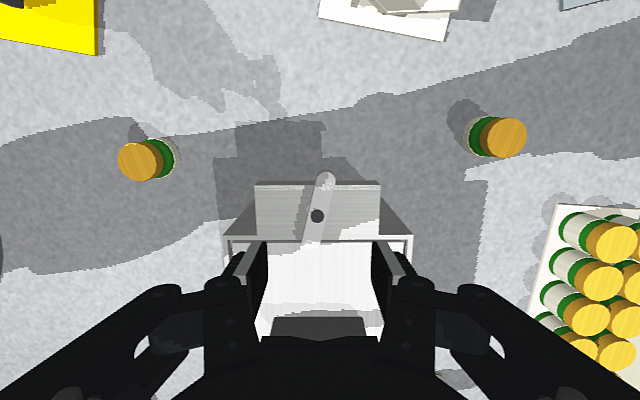

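Wrist view: the left pivot is at (317,216). The bar leans clockwise, with its outer end at (325,180) and inner end at (312,240). The flange edges are square to the picture, so the tub yaw of about 4° is confirmed.

```bash
python3 - <<'E'
from h import *
c=load("w1.npz")
a,b,p=[plane(c,q,.148) for q in((325.5,178),(312,241),(317,216))]
print(a,b,p,np.degrees(np.arctan2(*(a-b)[[1,0]])))
y=np.degrees(np.arctan2(*(a-b)[[1,0]]))
for q in((255,184),(380,184)):print(plane(c,q,.13))
for q in((229,238),(412,236)):print(plane(c,q,.13))
to([p[0],p[1],.149],down(y))
E
```

```text
[0.53354794 0.13150999 0.148     ] [0.52678678 0.08239836 0.148     ] [0.52929511 0.1025285  0.148     ] 82.16140466473581
[0.47930951 0.11992863 0.13      ]
[0.57713783 0.12645579 0.13      ]
[0.45851258 0.07325013 0.13      ]
[0.60849467 0.08502477 0.13      ]
t2.2 shift [-2.1 -2.8 85.5] 3 x [-0.0007 -0.0009  0.0285] turn [-0.   0.  11.1] 2 x [-0.02  0.    5.57]
```

>>> arm_command([
  [[-0.002, -0.0028, 0.0], [0, 0, 5.6]],
  [[0, 0, 0.0275], [0, 0, 5.6]],
  [[0, 0, 0.029], [0, 0, 0]],
  [[0, 0, 0.029], [0, 0, 0]],
  [[0, 0, 0], [0, 0, 0]],
])

```text
t: 2.65
tool_pos: [0.5263, 0.1022, 0.1447]
tcp_rot: [-3.134, 0.003, 1.45]
force: [-1.7, -0.2, 0.0]
grip_width: 0.0512
finger_force: 0.0
```

>>> arm_command([
  [[0, 0, 0], [0, 0, 0]],
  [[0, 0, 0], [0, 0, 0]],
  [[0, 0, 0], [0, 0, 0]],
  [[0, 0, 0], [0, 0, 0]],
  [[0, 0, 0], [0, 0, 0]],
], jaw=0)

```text
t: 3.07
tool_pos: [0.5307, 0.1026, 0.1513]
tcp_rot: [3.139, -0.002, 1.447]
force: [-1.7, 0.1, 5.3]
grip_width: 0.0119
finger_force: 58.4
```

>>> arm_command([
  [[0, 0, 0], [0, 0, 7]],
  [[0, 0, 0], [0, 0, 7]],
  [[0, 0, 0], [0, 0, 7]],
  [[0, 0, 0], [0, 0, 7]],
  [[0, 0, 0], [0, 0, 7]],
])

```text
t: 3.48
tool_pos: [0.5306, 0.1026, 0.1513]
tcp_rot: [3.141, -0.003, 0.831]
force: [-2.1, -0.9, 5.2]
grip_width: 0.0121
finger_force: 58.9
```

>>> arm_command([
  [[0, 0, 0], [0, 0, 7]],
  [[0, 0, 0], [0, 0, 7]],
  [[0, 0, 0], [0, 0, 7]],
  [[0, 0, 0], [0, 0, 7]],
  [[0, 0, 0], [0, 0, 7]],
])

```text
t: 3.9
tool_pos: [0.5305, 0.1027, 0.1513]
tcp_rot: [-3.14, -0.002, 0.22]
force: [-2.6, -0.4, 6.6]
grip_width: 0.0119
finger_force: 59.0
```

>>> arm_command([
  [[0, 0, 0], [0, 0, 0]],
  [[0, 0, 0], [0, 0, 0]],
  [[0, 0, 0], [0, 0, 0]],
  [[0, 0, 0], [0, 0, 0]],
], jaw=0.5)

```text
t: 4.23
tool_pos: [0.5299, 0.1027, 0.1497]
tcp_rot: [-3.141, -0.001, 0.228]
force: [-0.6, 0.8, -0.7]
grip_width: 0.0428
finger_force: 0.0
```

>>> arm_command([
  [[0, 0, -0.03], [0, 0, 0]],
  [[0, 0, -0.03], [0, 0, 0]],
  [[0, 0, -0.03], [0, 0, 0]],
  [[0, 0, 0], [0, 0, 0]],
])

```text
t: 4.57
tool_pos: [0.5325, 0.1019, 0.2444]
tcp_rot: [-3.141, -0.007, 0.226]
force: [1.5, -0.3, 0.2]
grip_width: 0.043
finger_force: 0.0
```

```bash
python3 -c "
from h import *
to([.546,-.109,.24],down(94))"
```

```text
t4.6 shift [-34.2 208.6   4. ] 6 x [-0.0057  0.0348  0.0007] turn [  0.3  -0.4 -81.1] 12 x [ 0.02 -0.03 -6.75]
```

>>> arm_command([
  [[-0.0057, 0.0348, 0.001], [0, 0, 0]],
  [[-0.0057, 0.0348, 0.001], [0, 0, 0]],
  [[-0.0057, 0.0348, 0.001], [0, 0, 0]],
  [[-0.0057, 0.0348, 0.001], [0, 0, 0]],
  [[-0.0057, 0.0348, 0.001], [0, 0, 0]],
])

```text
t: 4.98
tool_pos: [0.5406, -0.075, 0.2344]
tcp_rot: [-3.141, -0.001, 0.227]
force: [0.8, 0.1, -0.5]
grip_width: 0.0425
finger_force: 0.0
```

>>> arm_command([
  [[-0.0057, 0.0348, 0], [0, 0, 0]],
  [[0, 0, 0], [0, 0, -6.75]],
  [[0, 0, 0], [0, 0, -6.75]],
  [[0, 0, 0], [0, 0, -6.75]],
  [[0, 0, 0], [0, 0, -6.75]],
])

```text
t: 5.4
tool_pos: [0.5429, -0.1092, 0.2343]
tcp_rot: [-3.142, -0.0, 0.703]
force: [0.0, 0.4, -0.4]
grip_width: 0.0424
finger_force: 0.0
```

>>> arm_command([
  [[0, 0, 0], [0, 0, -6.75]],
  [[0, 0, 0], [0, 0, -6.75]],
  [[0, 0, 0], [0, 0, -6.75]],
  [[0, 0, 0], [0, 0, -6.75]],
])

```text
t: 5.73
tool_pos: [0.5429, -0.1088, 0.2344]
tcp_rot: [3.141, -0.0, 1.175]
force: [0.1, 0.5, -0.1]
grip_width: 0.0422
finger_force: 0.0
```

>>> arm_command([
  [[0, 0, 0], [0, 0, -6.75]],
  [[0, 0, 0], [0, 0, -6.75]],
  [[0, 0, 0], [0, 0, -6.75]],
  [[0, 0, 0], [0, 0, -6.75]],
  [[0, 0, 0], [0, 0, 0]],
])

```text
t: 6.15
tool_pos: [0.5429, -0.109, 0.2344]
tcp_rot: [3.141, -0.0, 1.645]
force: [-0.9, 0.0, 0.5]
grip_width: 0.0429
finger_force: 0.0
```

```bash
python3 - <<'E'
from h import *
from plant import arm
c=arm.capture("wrist");np.savez("w2.npz",**c)
cv2.imwrite("pics/w2.png",c["color"][:,:,::-1])
for X in([.546,-.109,.148],[.53,.103,.148],[.539,-.003,.165]):print(proj(c,X).round(1))
s=arm.state();print(s["tool_pos"],s["tcp_rot"])
E
```

```text
[324.9 214. ]
[ 326.8 -147.9]
[328.   52.3]
[ 0.54290347 -0.10895612  0.2343948 ] [ 3.14115726e+00 -4.13822683e-04  1.63776069e+00]
```

View pics/w2.png

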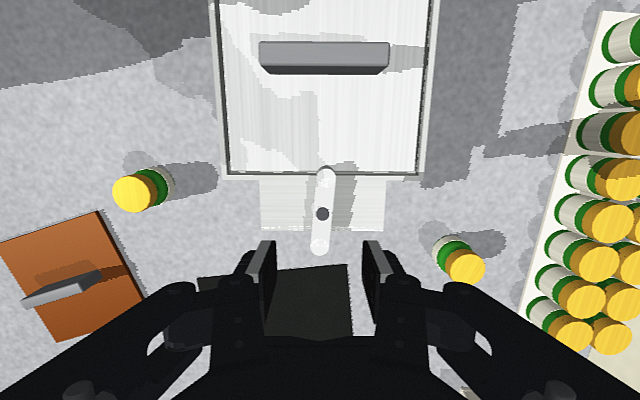

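Wrist view: the right pivot is at (322,214), with bar ends at (326,167) and (319,254), leaning slightly clockwise. The ridge top spans (259..389, 42..67).

```bash
python3 - <<'E'
from h import *
c=load("w2.npz")
a,b,p=[plane(c,q,.148) for q in((326,167),(319,254),(322,213.5))]
y=np.degrees(np.arctan2(*(a-b)[[1,0]]));print(a,b,p,y)
P=[plane(c,q,.165) for q in((259,54),(389,54))];print("ridge",P,np.mean(P,0))
for q in((223,177),(424,176)):print("rim corners",plane(c,q,.13))
to([p[0],p[1],.149],down(y))
E
```

```text
[ 0.54396824 -0.07406099  0.148     ] [ 0.54404435 -0.14143236  0.148     ] [ 0.54381586 -0.10879221  0.148     ] 90.0647283038419
ridge [array([ 0.4977942 , -0.00704358,  0.165     ]), array([ 0.57555492, -0.001167  ,  0.165     ])] [ 0.53667456 -0.00410529  0.165     ]
rim corners [ 0.46518474 -0.09034735  0.13      ]
rim corners [ 0.62129176 -0.07780778  0.13      ]
t6.2 shift [ 0.1  0.9 85.4] 3 x [0.     0.0003 0.0285] turn [ 0.  -0.   3.8] 1 x [ 0.02 -0.02  3.77]
```

>>> arm_command([
  [[0, 0.001, 0], [0, 0, 3.8]],
  [[0, 0, 0.0285], [0, 0, 0]],
  [[0, 0, 0.0285], [0, 0, 0]],
  [[0, 0, 0.0275], [0, 0, 0]],
  [[0, 0, 0], [0, 0, 0]],
])

```text
t: 6.62
tool_pos: [0.541, -0.1078, 0.1454]
tcp_rot: [-3.134, -0.001, 1.569]
force: [-1.3, 0.9, -0.9]
grip_width: 0.0427
finger_force: 0.0
```

>>> arm_command([
  [[0, 0, 0], [0, 0, 0]],
  [[0, 0, 0], [0, 0, 0]],
  [[0, 0, 0], [0, 0, 0]],
  [[0, 0, 0], [0, 0, 0]],
  [[0, 0, 0], [0, 0, 0]],
], jaw=0)

```text
t: 7.03
tool_pos: [0.5455, -0.109, 0.1516]
tcp_rot: [3.138, 0.0, 1.572]
force: [-0.2, -0.4, 7.0]
grip_width: 0.012
finger_force: 61.7
```

>>> arm_command([
  [[0, 0, 0], [0, 0, 7]],
  [[0, 0, 0], [0, 0, 7]],
  [[0, 0, 0], [0, 0, 7]],
  [[0, 0, 0], [0, 0, 7]],
  [[0, 0, 0], [0, 0, 7]],
])

```text
t: 7.45
tool_pos: [0.5453, -0.1089, 0.1516]
tcp_rot: [3.139, -0.002, 0.955]
force: [0.0, -0.3, 7.6]
grip_width: 0.012
finger_force: 61.7
```

>>> arm_command([
  [[0, 0, 0], [0, 0, 7]],
  [[0, 0, 0], [0, 0, 7]],
  [[0, 0, 0], [0, 0, 7]],
  [[0, 0, 0], [0, 0, 7]],
  [[0, 0, 0], [0, 0, 7]],
])

```text
t: 7.87
tool_pos: [0.5452, -0.1088, 0.1516]
tcp_rot: [3.141, -0.003, 0.345]
force: [-0.9, -0.6, 9.3]
grip_width: 0.0117
finger_force: 61.9
```

>>> arm_command([
  [[0, 0, 0], [0, 0, 7]],
  [[0, 0, 0], [0, 0, 0]],
])

```text
t: 8.03
tool_pos: [0.5452, -0.1088, 0.1516]
tcp_rot: [3.141, -0.003, 0.221]
force: [-1.6, 0.8, 12.0]
grip_width: 0.012
finger_force: 62.3
```

>>> arm_command([
  [[0, 0, 0], [0, 0, 0]],
  [[0, 0, 0], [0, 0, 0]],
  [[0, 0, 0], [0, 0, 0]],
  [[0, 0, 0], [0, 0, 0]],
], jaw=0.6)

```text
t: 8.37
tool_pos: [0.5439, -0.1085, 0.1499]
tcp_rot: [-3.141, -0.0, 0.229]
force: [0.1, -0.7, -0.3]
grip_width: 0.0511
finger_force: 0.0
```

>>> arm_command([
  [[0, 0, -0.03], [0, 0, 0]],
  [[0, 0, -0.03], [0, 0, 0]],
  [[0, 0, 0], [0, 0, 0]],
])

```text
t: 8.62
tool_pos: [0.5461, -0.1101, 0.2143]
tcp_rot: [3.139, -0.006, 0.228]
force: [1.0, -0.3, -0.2]
grip_width: 0.0513
finger_force: 0.0
```

```bash
python3 - <<'E'
from h import *
from plant import arm
to([.537,-.004,.21],down(4.1))
c=arm.capture("scene");i=c["color"][140:250,250:400][:,:,::-1]
cv2.imwrite("pics/s2.png",cv2.resize(i,None,fx=4,fy=4,interpolation=3))
print(arm.state()["qpos"])
E
```

```text
t8.6 shift [  15.1 -105.4    4.2] 3 x [ 0.005  -0.0351  0.0014] turn [ 0.1 -0.3  8.9] 2 x [ 0.05 -0.17  4.47]
[-0.56684774  0.47168793  0.96104756  1.83793083 -0.44296536  1.05911271
 -0.77688666]
```

View pics/s2.png

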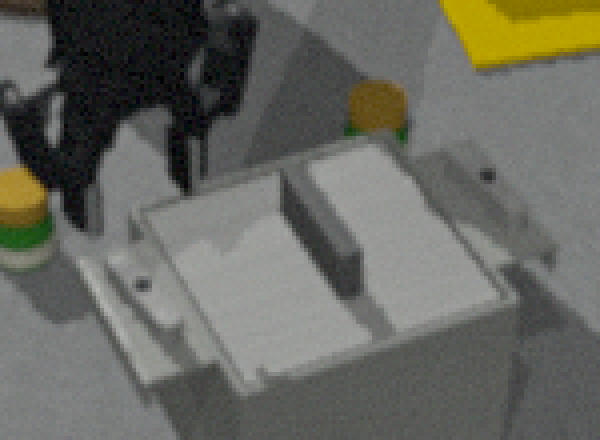

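Both bars now lie along x, aside of the cover, with pivots at (143,285) and (488,176) in the crop. The cover is next.

>>> arm_command([
  [[0.005, -0.0351, 0.0013], [0, 0, 0]],
  [[0.005, -0.0351, 0.0013], [0, 0, 0]],
  [[0.005, -0.0351, 0.0013], [0, 0, 0]],
  [[0, 0, 0], [0, 0, 4.5]],
  [[0, 0, 0], [0, 0, 4.5]],
])

```text
t: 9.08
tool_pos: [0.5341, 0.0005, 0.2048]
tcp_rot: [-3.14, 0.002, 0.073]
force: [-0.0, -0.8, 0.4]
grip_width: 0.0514
finger_force: 0.0
```

>>> arm_command([
  [[0, 0, 0.02], [0, 0, 0]],
  [[0, 0, 0.022], [0, 0, 0]],
  [[0, 0, 0.022], [0, 0, 0]],
  [[0, 0, 0], [0, 0, 0]],
])

```text
t: 9.42
tool_pos: [0.5327, -0.0023, 0.1384]
tcp_rot: [3.141, 0.005, 0.072]
force: [-0.5, 0.7, 0.0]
grip_width: 0.0514
finger_force: 0.0
```

>>> arm_command([
  [[0, 0, 0], [0, 0, 0]],
  [[0, 0, 0], [0, 0, 0]],
  [[0, 0, 0], [0, 0, 0]],
  [[0, 0, 0], [0, 0, 0]],
  [[0, 0, 0], [0, 0, 0]],
], jaw=0)

```text
t: 9.83
tool_pos: [0.5353, -0.0029, 0.143]
tcp_rot: [-3.141, -0.002, 0.071]
force: [-1.5, -1.3, 8.2]
grip_width: 0.0134
finger_force: 59.7
```

```bash
python3 - <<'E'
from h import *
from plant import arm
s=arm.state();print(s["tool_pos"],s["tcp_rot"],s["force"],s["qpos"],s["grip_width"])
to([.537,-.004,.146],down(4.1))
E
```

```text
[ 0.53531361 -0.00288007  0.14301574] [-3.14132085e+00 -1.69060988e-03  7.13596715e-02] [-1.48115303 -1.32109743  8.22451382] [-0.75056607  0.5411469   0.94679273  1.9632189  -0.55467899  0.91861986
 -1.01893293] 0.013387480373129104
t9.8 shift [ 1.6  1.2 -3. ] 1 x [ 0.0016  0.0012 -0.003 ] turn [-0.  -0.1 -0. ] 1 x [-0.02 -0.1  -0.01]
```

>>> arm_command([
  [[0, 0, -0.015], [0, 0, 0]],
  [[0, 0, -0.025], [0, 0, 0]],
  [[0, 0, -0.03], [0, 0, 0]],
  [[0, 0, -0.02], [0, 0, 0]],
  [[0, 0, 0], [0, 0, 0]],
])

```text
t: 10.25
tool_pos: [0.5365, -0.0031, 0.2356]
tcp_rot: [-3.141, -0.006, 0.071]
force: [1.9, -0.9, -3.7]
grip_width: 0.013
finger_force: 59.2
```

```bash
python3 - <<'E'
from h import *
from plant import arm
s=arm.state();print(s["force"],s["grip_width"])
to([.507,-.333,.225],down(4.1),.033)
E
```

```text
[ 1.89652139 -0.92632664 -3.66936624] 0.013009290391814967
t10.2 shift [-53.1 326.9  10.2] 11 x [-0.0048  0.0297  0.0009] turn [-0.  -0.3 -0. ] 1 x [-0.03 -0.32 -0.01]
```

Cover is lifted (about 4 N). Carrying it to the mat.

>>> arm_command([
  [[-0.0048, 0.0297, 0], [0, 0, 0]],
  [[-0.0048, 0.0297, 0], [0, 0, 0]],
  [[-0.0048, 0.0297, 0], [0, 0, 0]],
  [[-0.0048, 0.0297, 0], [0, 0, 0]],
  [[-0.0048, 0.0297, 0], [0, 0, 0]],
])

```text
t: 10.67
tool_pos: [0.5205, -0.1532, 0.231]
tcp_rot: [-3.141, 0.001, 0.072]
force: [1.0, -0.7, -4.2]
grip_width: 0.0133
finger_force: 59.2
```

>>> arm_command([
  [[-0.0048, 0.0297, 0.001], [0, 0, 0]],
  [[-0.0048, 0.0297, 0.001], [0, 0, 0]],
  [[-0.0048, 0.0297, 0.001], [0, 0, 0]],
  [[-0.0048, 0.0297, 0.001], [0, 0, 0]],
  [[-0.0048, 0.0297, 0.001], [0, 0, 0]],
])

```text
t: 11.08
tool_pos: [0.5074, -0.303, 0.2257]
tcp_rot: [-3.14, 0.001, 0.072]
force: [1.0, -0.3, -4.3]
grip_width: 0.0132
finger_force: 59.2
```

>>> arm_command([
  [[-0.0048, 0.0297, 0.001], [0, 0, 0]],
  [[0, 0, 0.03], [0, 0, 0]],
  [[0, 0, 0.03], [0, 0, 0]],
  [[0, 0, 0.03], [0, 0, 0]],
  [[0, 0, 0.03], [0, 0, 0]],
])

```text
t: 11.5
tool_pos: [0.5047, -0.3318, 0.1035]
tcp_rot: [-3.14, 0.001, 0.071]
force: [0.9, 0.4, -3.6]
grip_width: 0.0134
finger_force: 59.5
```

```bash
python3 - <<'E'
from h import *
from plant import arm
arm.capture("wrist")
s=arm.state();print(s["tool_pos"],s["tcp_rot"],s["force"],s["qpos"])
to([.507,-.333,.026],down(4.1),.033)
E
```

```text
[ 0.50245855 -0.32927461  0.09801782] [-3.13633339  0.0070821   0.07172133] [-1.34670495  2.33431237 -8.47344016] [-0.0467697   0.68308251  0.83443087  1.82732097 -0.62365576  0.9264406
 -0.42552144]
t11.6 shift [ 4.8  4.4 72. ] 3 x [0.0016 0.0015 0.024 ] turn [-0.3  0.4  0. ] 1 x [-0.3   0.41  0.01]
```

>>> arm_command([
  [[0, 0, 0.024], [0, 0, 0]],
  [[0, 0, 0.024], [0, 0, 0]],
  [[0, 0, 0.018], [0, 0, 0]],
  [[0, 0, 0.006], [0, 0, 0]],
  [[0, 0, 0], [0, 0, 0]],
])

```text
t: 11.97
tool_pos: [0.5045, -0.3314, 0.0327]
tcp_rot: [-3.14, 0.003, 0.072]
force: [0.2, -0.5, -4.1]
grip_width: 0.0129
finger_force: 59.4
```

>>> arm_command([
  [[0, 0, 0.003], [0, 0, 0]],
  [[0, 0, 0.002], [0, 0, 0]],
  [[0, 0, 0.001], [0, 0, 0]],
  [[0, 0, 0], [0, 0, 0]],
])

```text
t: 12.3
tool_pos: [0.5058, -0.3324, 0.0286]
tcp_rot: [3.141, -0.001, 0.072]
force: [0.4, -0.3, -3.8]
grip_width: 0.0129
finger_force: 59.5
```

>>> arm_command([
  [[0, 0, 0.002], [0, 0, 0]],
  [[0, 0, 0.002], [0, 0, 0]],
  [[0, 0, 0.001], [0, 0, 0]],
  [[0, 0, 0], [0, 0, 0]],
])

```text
t: 12.63
tool_pos: [0.5057, -0.3324, 0.0241]
tcp_rot: [-3.141, -0.001, 0.071]
force: [-2.8, 4.1, 10.6]
grip_width: 0.013
finger_force: 61.8
```

>>> arm_command([
  [[0, 0, 0], [0, 0, 0]],
  [[0, 0, 0], [0, 0, 0]],
  [[0, 0, 0], [0, 0, 0]],
  [[0, 0, 0], [0, 0, 0]],
  [[0, 0, 0], [0, 0, 0]],
], jaw=0.6)

```text
t: 13.05
tool_pos: [0.5055, -0.3323, 0.0229]
tcp_rot: [3.141, -0.0, 0.072]
force: [-0.1, 0.3, 0.4]
grip_width: 0.0513
finger_force: 0.0
```

>>> arm_command([
  [[0, 0, -0.03], [0, 0, 0]],
  [[0, 0, -0.04], [0, 0, 0]],
  [[0, 0, -0.04], [0, 0, 0]],
  [[0, 0, -0.04], [0, 0, 0]],
  [[0, 0, -0.04], [0, 0, 0]],
])

```text
t: 13.47
tool_pos: [0.5049, -0.3323, 0.2147]
tcp_rot: [3.142, 0.0, 0.071]
force: [1.8, -0.2, -0.6]
grip_width: 0.0515
finger_force: 0.0
```

>>> arm_command([
  [[0, 0, -0.04], [0, 0, 0]],
  [[0, 0, -0.04], [0, 0, 0]],
])

```text
t: 13.63
tool_pos: [0.5049, -0.3322, 0.2949]
tcp_rot: [3.142, 0.0, 0.071]
force: [1.0, 0.1, 0.3]
grip_width: 0.0511
finger_force: 0.0
```

```bash
python3 - <<'E'
from h import *
from plant import arm
for n in("scene","side"):
    c=arm.capture(n);np.savez(n+"3.npz",**c)
S=load("scene3.npz")["color"];D=load("side3.npz")["color"]
z=lambda i,k:cv2.resize(i[:,:,::-1],None,fx=k,fy=k,interpolation=3)
o=np.zeros((600,800,3),'u1')
o[:360,:340]=z(S[120:240,400:513],3)[:360,:340][:, :339] if 0 else cv2.resize(S[140:260,400:513][:,:,::-1],(340,360),interpolation=3)
o[:400,350:800]=cv2.resize(D[120:200,270:360][:,:,::-1],(450,400),interpolation=3)
o[370:600,:340]=cv2.resize(S[210:330,100:277][:,:,::-1],(340,230))
cv2.imwrite("pics/c3.png",o)
to([.537,-.004,.26],down(4.1))
E
```

```text
t13.7 shift [  53.2 -328.2   38. ] 9 x [ 0.0059 -0.0365  0.0042] turn [ 0.3 -0.4 -0. ] 1 x [ 0.33 -0.45 -0.04]
```

View pics/c3.png

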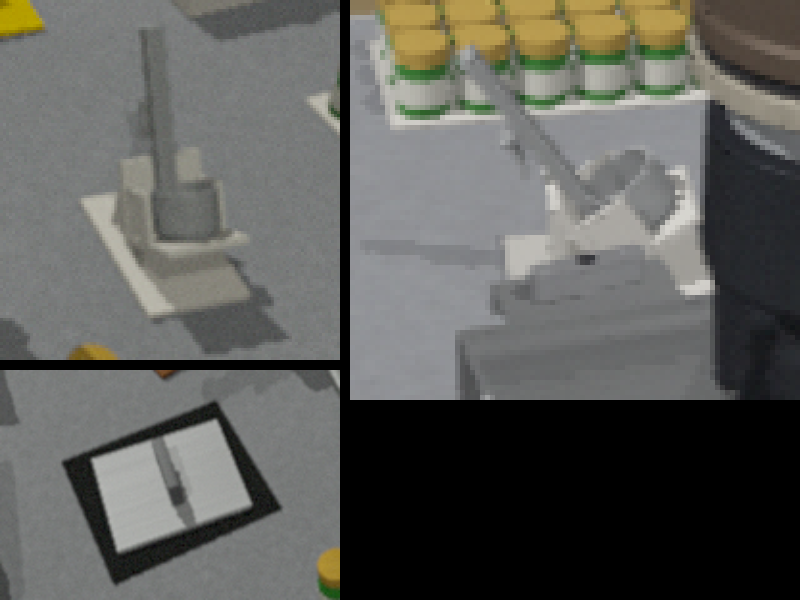

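The cover lies flat and centred on the mat. Handle line: scene (450.2,149.3)→(454.8,198.3), side (293.4,131.6)→(318,158).

```bash
python3 - <<'E'
from h import *
S=load("scene3.npz");D=load("side3.npz")
def nrm(c,p,q):
    o,a=ray(c,p);_,b=ray(c,q);n=np.cross(a,b);return n/np.linalg.norm(n)
n1=nrm(S,(450.2,149.3),(454.8,198.3));n2=nrm(D,(293.4,131.6),(318,158))
d=np.cross(n1,n2);d/=np.linalg.norm(d);d*=np.sign(d[2])
T=tri((S,(450.2,149.3)),(D,(293.4,131.6)))
print("axis",d,"tilt",np.degrees(np.arccos(d[2])),"lean dir",np.degrees(np.arctan2(d[1],d[0])),"top",T)
# base plate corners in scene crop -> world z~.005
for p in((82,200),(152,315),(248,297)):
    print(plane(S,(400+p[0]*113/340,140+p[1]/3),.004).round(3))
to([.44,.20,.26])
E
```

```text
axis [-0.62452606  0.10890744  0.77337337] tilt 39.34221131384408 lean dir 170.10799585764 top [0.50159288 0.32692852 0.16247319]
[0.523 0.281 0.004]
[0.657 0.267 0.004]
[0.667 0.35  0.004]
t13.7 shift [ -29.  -538.6   36.1] 14 x [-0.0021 -0.0385  0.0026] turn [0. 0. 0.] 0 x [0. 0. 0.]
```

```bash
cat >> h.py <<'E'
def lad(psi,tilt=35.): return Rot.from_euler('ZY',[psi,-tilt],degrees=True)
def tool_of(psi,tilt=35.): return lad(psi,tilt)*Rot.from_euler('x',180,degrees=True)
E
python3 -c "
from h import *
to([.464,.332,.29],tool_of(-8))"
```

```text
t13.7 shift [   4.5 -668.4    5.7] 17 x [ 0.0003 -0.0393  0.0003] turn [-3.4 34.4 11.8] 5 x [-0.68  6.88  2.35]
```

>>> arm_command([
  [[0, -0.0394, 0], [0, 0, 0]],
  [[0, -0.0394, 0], [0, 0, 0]],
  [[0, -0.0394, 0], [0, 0, 0]],
  [[0, -0.0394, 0], [0, 0, 0]],
  [[0, -0.0394, 0], [0, 0, 0]],
])

```text
t: 14.15
tool_pos: [0.4906, -0.1342, 0.2925]
tcp_rot: [-3.141, 0.0, 0.071]
force: [0.2, 0.2, 0.3]
grip_width: 0.0517
finger_force: 0.0
```

>>> arm_command([
  [[0, -0.0394, 0], [0, 0, 0]],
  [[0, -0.0394, 0], [0, 0, 0]],
  [[0, -0.0394, 0], [0, 0, 0]],
  [[0, -0.0394, 0], [0, 0, 0]],
  [[0, -0.0394, 0], [0, 0, 0]],
])

```text
t: 14.57
tool_pos: [0.4765, 0.0626, 0.2928]
tcp_rot: [-3.141, -0.0, 0.072]
force: [1.4, -0.8, 0.3]
grip_width: 0.0515
finger_force: 0.0
```

>>> arm_command([
  [[0, -0.0394, 0], [0, 0, 0]],
  [[0, -0.0394, 0], [0, 0, 0]],
  [[0, -0.0394, 0], [0, 0, 0]],
  [[0, -0.0394, 0], [0, 0, 0]],
  [[0, -0.0394, 0], [0, 0, 0]],
])

```text
t: 14.98
tool_pos: [0.4624, 0.2592, 0.2927]
tcp_rot: [-3.141, 0.0, 0.072]
force: [0.9, -0.1, 0.3]
grip_width: 0.0514
finger_force: 0.0
```

>>> arm_command([
  [[0, -0.0394, 0], [0, 0, 0]],
  [[0, -0.0394, 0], [0, 0, 0]],
])

```text
t: 15.15
tool_pos: [0.4568, 0.3378, 0.2926]
tcp_rot: [-3.141, 0.0, 0.072]
force: [0.9, -0.7, 0.3]
grip_width: 0.0511
finger_force: 0.0
```

>>> arm_command([
  [[0, 0, 0], [-0.68, 6.88, 2.36]],
  [[0, 0, 0], [-0.68, 6.88, 2.36]],
  [[0, 0, 0], [-0.68, 6.88, 2.36]],
  [[0, 0, 0], [-0.68, 6.88, 2.36]],
  [[0, 0, 0], [-0.68, 6.88, 2.36]],
])

```text
t: 15.57
tool_pos: [0.4574, 0.3335, 0.2917]
tcp_rot: [3.124, -0.494, -0.1]
force: [0.5, -0.9, 1.3]
grip_width: 0.0511
finger_force: 0.0
```

```bash
python3 -c "
from h import *
from plant import arm
print(arm.state()['qpos'])
to([.464,.332,.217],tool_of(-8))"
```

```text
[-2.01214221  0.31622549  1.30552621  2.00656588  0.11692521  0.73604914
 -2.51896824]
t15.6 shift [-29.5  -0.4  68.9] 2 x [-0.0147 -0.0002  0.0345] turn [-0.2  6.7  2. ] 1 x [-0.16  6.66  1.98]
```

>>> arm_command([
  [[0, 0, 0], [0, 0, -7]],
  [[0, 0, 0], [0, 0, -7]],
  [[0, 0, 0], [0, 0, -7]],
  [[0, 0, 0], [0, 0, -7]],
  [[0, 0, 0], [0, 0, -7]],
])

```text
t: 15.98
tool_pos: [0.4578, 0.3327, 0.2917]
tcp_rot: [2.827, -0.383, 0.574]
force: [0.2, -0.0, -0.5]
grip_width: 0.0512
finger_force: 0.0
```

>>> arm_command([
  [[0, 0, 0], [0, 0, -7]],
  [[0, 0, 0], [0, 0, -7]],
  [[0, 0, 0], [0, 0, -7]],
  [[0, 0, 0], [0, 0, -7]],
  [[0, 0, 0], [0, 0, -7]],
])

```text
t: 16.4
tool_pos: [0.458, 0.3324, 0.2917]
tcp_rot: [2.671, -0.142, 1.157]
force: [-1.0, 0.3, 0.5]
grip_width: 0.0509
finger_force: 0.0
```

```bash
cat >> h.py <<'E'
def tool2(psi,tilt=35.): return lad(psi,tilt)*Rot.from_euler('y',180,degrees=True)
E
python3 -c "
from h import *
from plant import arm
s=arm.state();print(s['qpos'],s['tool_pos'],s['tcp_rot'])
to([.464,.332,.217],tool2(-8))"
```

```text
[-1.79579496  0.19855357  0.95653649  1.99482252  0.35320678  0.79411196
 -1.53746073] [0.45796541 0.33244245 0.29170495] [ 2.67072996 -0.14178182  1.15683029]
t16.4 shift [ -8.6 -28.6  68.7] 2 x [-0.0043 -0.0143  0.0344] turn [  -6.6   -4.7 -107.5] 16 x [-0.41 -0.29 -6.72]
```

Joints are relaxing, so I continue the turn.

>>> arm_command([
  [[0, 0, 0], [-0.41, -0.29, -6.72]],
  [[0, 0, 0], [-0.41, -0.29, -6.72]],
  [[0, 0, 0], [-0.41, -0.29, -6.72]],
  [[0, 0, 0], [-0.41, -0.29, -6.72]],
  [[0, 0, 0], [-0.41, -0.29, -6.72]],
])

```text
t: 16.82
tool_pos: [0.458, 0.3325, 0.2917]
tcp_rot: [2.639, 0.162, 1.661]
force: [0.0, 0.3, -0.3]
grip_width: 0.0511
finger_force: 0.0
```

>>> arm_command([
  [[0, 0, 0], [-0.41, -0.29, -6.72]],
  [[0, 0, 0], [-0.41, -0.29, -6.72]],
  [[0, 0, 0], [-0.41, -0.29, -6.72]],
  [[0, 0, 0], [-0.41, -0.29, -6.72]],
  [[0, 0, 0], [-0.41, -0.29, -6.72]],
])

```text
t: 17.23
tool_pos: [0.458, 0.3325, 0.2916]
tcp_rot: [2.769, 0.441, 2.205]
force: [0.1, -0.1, -0.1]
grip_width: 0.0513
finger_force: 0.0
```

>>> arm_command([
  [[0, 0, 0], [-0.41, -0.29, -6.72]],
  [[0, 0, 0], [-0.41, -0.29, -6.72]],
  [[0, 0, 0], [-0.41, -0.29, -6.72]],
  [[0, 0, 0], [-0.41, -0.29, -6.72]],
  [[0, 0, 0], [-0.41, -0.29, -6.72]],
])

```text
t: 17.65
tool_pos: [0.4579, 0.3325, 0.2916]
tcp_rot: [3.068, 0.602, 2.86]
force: [0.9, 0.5, 0.5]
grip_width: 0.0511
finger_force: 0.0
```

>>> arm_command([
  [[0, 0, 0], [-0.41, -0.29, -6.72]],
  [[0, 0, 0], [0, 0, 0]],
])

```text
t: 17.82
tool_pos: [0.4579, 0.3322, 0.2915]
tcp_rot: [-3.141, 0.611, 3.002]
force: [-0.2, -0.4, 0.1]
grip_width: 0.0513
finger_force: 0.0
```

```bash
python3 -c "
from h import *
from plant import arm
s=arm.state();print(s['qpos'],s['tool_pos'],s['tcp_rot'])
to([.464,.332,.217],tool2(-8))"
```

```text
[-1.63733522e+00  1.54857427e-01  6.52312644e-01  2.05338314e+00
  6.56202834e-01  8.05415049e-01  2.00815631e-03] [0.45787458 0.33218837 0.29154637] [-3.14101459  0.61070749  3.00213816]
t17.8 shift [37.8  0.7 64.6] 2 x [0.0189 0.0004 0.0323] turn [-0. -0.  0.] 1 x [-0.03 -0.01  0.01]
```

Good configuration (q7≈0). Descending to pre-grasp and looking.

>>> arm_command([
  [[0.019, 0, 0.0323], [0, 0, 0]],
  [[0.019, 0, 0.0323], [0, 0, 0]],
  [[0, 0, 0], [0, 0, 0]],
])

```text
t: 18.07
tool_pos: [0.4621, 0.3298, 0.2119]
tcp_rot: [-3.138, 0.609, 2.996]
force: [-1.4, -1.7, -0.6]
grip_width: 0.0516
finger_force: 0.0
```

```bash
python3 - <<'E'
from h import *
from plant import arm
s=arm.state();print(s["tool_pos"],s["tcp_rot"])
c=arm.capture("wrist");np.savez("w4.npz",**c);cv2.imwrite("pics/w4.png",c["color"][:,:,::-1])
T=np.array([.5016,.327,.1625]);print(proj(c,T),proj(c,T-.065*lad(-8).apply([0,0,1])))
E
```

```text
[0.4620882  0.32975998 0.21193719] [-3.13782202  0.6085436   2.9962323 ]
[324.28384319 232.01920874] [323.54166083 206.74017962]
```

View pics/w4.png

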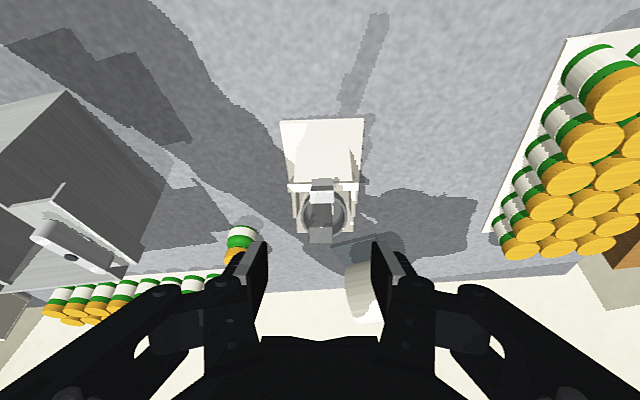

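Wrist view, almost along the handle: the handle's top face is at about (320.5,236) and the hook behind it at (321,185). The rest plate is square to the picture, so the yaw is right.

```bash
python3 - <<'E'
from h import *
c=load("w4.npz");z=lad(-8).apply([0,0,1]);T=np.array([.5016,.327,.1625])
o,d=ray(c,(320.5,236));T2=o+d*((T-o)@z)/(d@z);print("f",c["K"][0,0],"depth",(c["extrinsics"][:3,:3]@T+c["extrinsics"][:3,3])[2],T2)
g=T2-.025*z;print("grip",g);to(g-.008*z,tool2(-8),.03)
E
```

```text
f 304.2078554337825 depth 0.20620555208702288 [0.50356783 0.32412584 0.16414457]
grip [0.51776769 0.32213018 0.14366577]
t18.1 shift [-4.4  0.5 98. ] 4 x [-0.0011  0.0001  0.0245] turn [-0.4 -0.  -0.3] 1 x [-0.39 -0.03 -0.29]
```

>>> arm_command([
  [[-0.0044, 0.0005, 0.0], [0, 0, 0]],
  [[0, 0, 0.032], [0, 0, 0]],
  [[0, 0, 0.032], [0, 0, 0]],
  [[0, 0, 0.032], [0, 0, 0]],
  [[0, 0, 0], [0, 0, 0]],
])

```text
t: 18.53
tool_pos: [0.5248, 0.3233, 0.1403]
tcp_rot: [3.14, 0.613, 2.993]
force: [0.0, -1.2, 0.2]
grip_width: 0.0507
finger_force: 0.0
```

>>> arm_command([
  [[0, 0, 0], [0, 0, 0]],
  [[0, 0, 0], [0, 0, 0]],
  [[0, 0, 0], [0, 0, 0]],
  [[0, 0, 0], [0, 0, 0]],
  [[0, 0, 0], [0, 0, 0]],
], jaw=0)

```text
t: 18.95
tool_pos: [0.5223, 0.3255, 0.1431]
tcp_rot: [3.134, 0.612, 2.994]
force: [-4.7, -1.2, 11.3]
grip_width: 0.0153
finger_force: 59.0
```

```bash
python3 - <<'E'
from h import *
from plant import arm
s=arm.state();print(s["tool_pos"],s["tcp_rot"],s["force"],s["grip_width"],s["qpos"])
to([.526,.321,.137],tool2(-8))
E
```

```text
[0.52226792 0.32554851 0.14313428] [3.13411979 0.61194038 2.99372576] [-4.71496396 -1.21655426 11.33448498] 0.01525062802630941 [-1.44553835  0.48561575  0.67451833  2.14651997  0.69876989  0.33767275
 -0.08944897]
t18.9 shift [-0.  -4.   7.5] 1 x [-0.     -0.004   0.0075] turn [ 0.2  0.1 -0.4] 1 x [ 0.16  0.06 -0.39]
```

>>> arm_command([
  [[0, 0, -0.01], [0, 0, 0]],
  [[0, 0, -0.02], [0, 0, 0]],
  [[0, 0, -0.025], [0, 0, 0]],
  [[0, 0, -0.025], [0, 0, 0]],
  [[0, 0, -0.025], [0, 0, 0]],
])

```text
t: 19.37
tool_pos: [0.4614, 0.3329, 0.2286]
tcp_rot: [3.136, 0.61, 2.995]
force: [0.3, 0.3, -1.8]
grip_width: 0.0155
finger_force: 59.2
```

>>> arm_command([
  [[0, 0, -0.025], [0, 0, 0]],
  [[0, 0, -0.025], [0, 0, 0]],
  [[0, 0, -0.02], [0, 0, 0]],
  [[0, 0, 0], [0, 0, 0]],
])

```text
t: 19.7
tool_pos: [0.4212, 0.3407, 0.2876]
tcp_rot: [3.13, 0.61, 2.994]
force: [0.7, 1.5, -2.0]
grip_width: 0.0156
finger_force: 59.2
```

```bash
python3 - <<'E'
from h import *
from plant import arm
s=arm.state();print(s["tool_pos"],s["tcp_rot"],s["force"],s["grip_width"],s["qpos"])
to(s["tool_pos"],tool2(4.1,0))
E
```

```text
[0.4211826  0.3406824  0.28756944] [3.13014091 0.60967537 2.99418676] [ 0.73807284  1.4822178  -1.99934564] 0.015586683509496813 [-1.72944548  0.12809597  0.65053101  2.08981266  0.68121423  0.84454964
 -0.10019783]
t19.7 shift [0. 0. 0.] 0 x [0. 0. 0.] turn [ -3.2  34.9 -12. ] 5 x [-0.64  6.97 -2.39]
```

>>> arm_command([
  [[0, 0, 0], [-0.64, 6.97, -2.4]],
  [[0, 0, 0], [-0.64, 6.97, -2.4]],
  [[0, 0, 0], [-0.64, 6.97, -2.4]],
  [[0, 0, 0], [-0.64, 6.97, -2.4]],
  [[0, 0, 0], [-0.64, 6.97, -2.4]],
])

```text
t: 20.12
tool_pos: [0.4221, 0.3347, 0.2828]
tcp_rot: [-3.112, 0.149, -3.129]
force: [0.9, -1.8, -2.6]
grip_width: 0.0152
finger_force: 59.1
```

>>> arm_command([
  [[0, 0, -0.012], [0, 0, 0]],
  [[0, 0, -0.012], [0, 0, 0]],
  [[0, 0, 0], [0, 0, 0]],
])

```text
t: 20.37
tool_pos: [0.4205, 0.3346, 0.3076]
tcp_rot: [-3.11, 0.155, -3.135]
force: [0.7, 0.8, -1.4]
grip_width: 0.0151
finger_force: 59.2
```

```bash
python3 - <<'E'
from h import *
to([.4697,-.0083,.305],tool2(4.1,0),.03)
to([.4897,.10,.305],tool2(4.1,0),.03)
E
```

```text
t20.4 shift [ -45.9 -342.7   20.5] 12 x [-0.0038 -0.0286  0.0017] turn [-2.1  8.8 -3.8] 2 x [-1.04  4.41 -1.92]
t20.4 shift [ -66.4 -234.5   20.3] 9 x [-0.0074 -0.0261  0.0023] turn [-2.1  8.8 -3.8] 2 x [-1.04  4.41 -1.92]
```

>>> arm_command([
  [[0, 0, 0], [-0.7, 2.95, -1.28]],
  [[0, 0, 0], [-0.7, 2.95, -1.28]],
  [[0, 0, 0], [-0.7, 2.95, -1.28]],
  [[0, 0, 0], [0, 0, 0]],
])

```text
t: 20.7
tool_pos: [0.4201, 0.3339, 0.3054]
tcp_rot: [-3.14, -0.004, -3.069]
force: [-0.4, -0.5, -1.8]
grip_width: 0.0151
finger_force: 59.2
```

```bash
python3 - <<'E'
from h import *
from plant import arm
s=arm.state();print(s["tcp_rot"],s["qpos"])
to([.4697,-.0083,.305],tool2(4.1,0),.03)
E
```

```text
[-3.13982066 -0.00403322 -3.06886099] [-1.24459878  0.2604885   0.60899171  1.72594338 -0.1589591   1.2090231
  1.04924807]
t20.7 shift [ -24.6 -344.9    0.9] 12 x [-0.0021 -0.0287  0.0001] turn [-0.1 -0.2  0.1] 1 x [-0.1  -0.23  0.07]
```

>>> arm_command([
  [[-0.0021, -0.0287, 0], [0, 0, 0]],
  [[-0.0021, -0.0287, 0], [0, 0, 0]],
  [[-0.0021, -0.0287, 0], [0, 0, 0]],
  [[-0.0021, -0.0287, 0], [0, 0, 0]],
  [[-0.0021, -0.0287, 0], [0, 0, 0]],
])

```text
t: 21.12
tool_pos: [0.4397, 0.1913, 0.3056]
tcp_rot: [-3.139, -0.001, -3.068]
force: [-0.5, 0.2, -1.8]
grip_width: 0.0154
finger_force: 59.2
```

>>> arm_command([
  [[-0.0021, -0.0287, 0], [0, 0, 0]],
  [[-0.0021, -0.0287, 0], [0, 0, 0]],
  [[-0.0021, -0.0287, 0], [0, 0, 0]],
  [[-0.0021, -0.0287, 0], [0, 0, 0]],
  [[-0.0021, -0.0287, 0], [0, 0, 0]],
])

```text
t: 21.53
tool_pos: [0.4607, 0.049, 0.306]
tcp_rot: [-3.139, -0.001, -3.068]
force: [1.0, 1.4, -2.3]
grip_width: 0.0151
finger_force: 59.2
```

>>> arm_command([
  [[-0.0021, -0.0287, 0], [0, 0, 0]],
  [[-0.0021, -0.0287, 0], [0, 0, 0]],
  [[0, 0, 0], [0, 0, 0]],
  [[0, 0, 0], [0, 0, 0]],
])

```text
t: 21.87
tool_pos: [0.4692, -0.0082, 0.3062]
tcp_rot: [-3.139, -0.002, -3.071]
force: [0.0, 0.6, -3.0]
grip_width: 0.0153
finger_force: 59.3
```

```bash
python3 - <<'E'
from h import *
from plant import arm
s=arm.state();print(s["tool_pos"],s["tcp_rot"],s["qpos"][6])
o=np.zeros((600,800,3),'u1')
C={n:arm.capture(n) for n in("scene","side","wrist")}
for n in C:np.savez(n+"5.npz",**C[n])
p=s["tool_pos"]
for n in C:
    c=C[n];print(n,"tcp",proj(c,p).round(1),"wall mid rim",proj(c,[.4602,-.009,.13]).round(1))
f=lambda im,x0,y0,w,h,W,H:cv2.resize(im[y0:y0+h,x0:x0+w][:,:,::-1],(W,H),interpolation=3)
o[:300,:400]=f(C["scene"]["color"],260,110,160,120,400,300)
o[:300,400:]=f(C["side"]["color"],230,80,160,120,400,300)
o[300:,:480]=f(C["wrist"]["color"],160,100,320,200,480,300)
cv2.imwrite("pics/c5.png",o)
E
```

```text
[ 0.46923513 -0.00818262  0.30617463] [-3.13877505e+00 -1.75361857e-03 -3.07146423e+00] 1.6856738340417596
scene tcp [316.7 121. ] wall mid rim [314.3 181.1]
side tcp [301.4 139.7] wall mid rim [298.7 203.4]
wrist tcp [314.1 269.7] wall mid rim [317.  181.7]
```

View pics/c5.png

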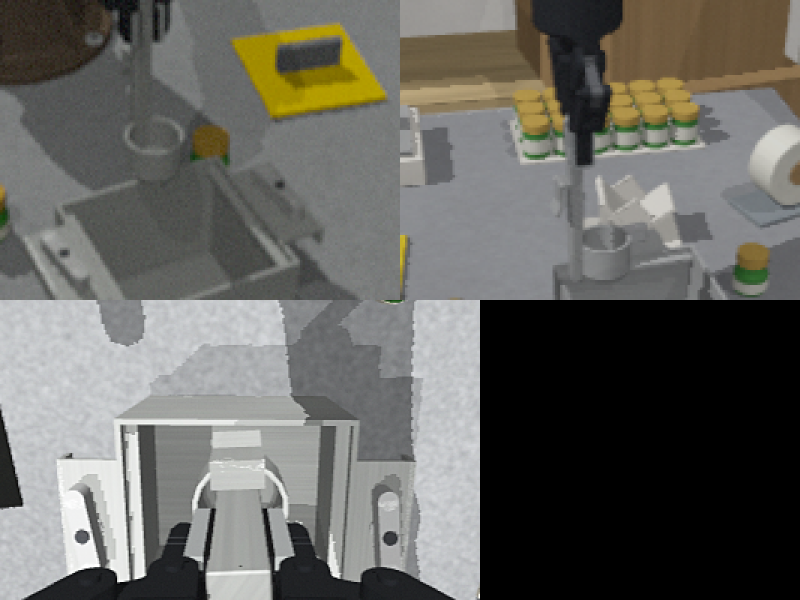

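The tub is open. The ladle hangs upright in the grip near the -x wall. In the wrist crop the wall's top edge is at full-image row ~181, crest rows ~207–226, tail flare ~187–198. Now measuring tilt and hook position.

```bash
python3 - <<'E'
from h import *
from plant import arm
s=arm.state();R=rpy(s["tcp_rot"]);p=s["tool_pos"]
W=load("wrist5.npz");D=load("side5.npz")
g=cv2.cvtColor(W["color"],cv2.COLOR_RGB2GRAY).astype(float)
print("wrist rows170-299",g[170:300,313:325].mean(1).round().astype(int).tolist())
print("wall col at left 270:285", g[170:195,275:290].mean(1).round().astype(int).tolist())
grip=p-.008*R.apply([0,0,1]);L=R*Rot.from_euler('y',180,degrees=True).inv()
print("lad z",L.apply([0,0,1]).round(4),"x",L.apply([1,0,0]).round(3))
for nm,v in(("top-back",(-6,0,25)),("top-front",(6,0,25)),("junction",(-6,0,-36)),("crest outer",(-16,0,-36)),("tail end in",(-13,0,-68)),("tail flare",(-19,0,-68))):
    X=grip+L.apply(np.array(v)/1e3);print(nm,"wrist",proj(W,X).round(1),"side",proj(D,X).round(1))
for y in range(146,194,4):
    gd=cv2.cvtColor(D["color"],cv2.COLOR_RGB2GRAY)[y,288:316];print(y,gd.tolist())
a,b=proj(D,grip+[0,0,-.05]),proj(D,grip+[0,0,-.13]);print("vertical slope side px/row",(b-a)[0]/(b-a)[1],a,b)
E
```

```text
wrist rows170-299 [164, 163, 163, 162, 165, 164, 163, 162, 161, 177, 220, 209, 212, 189, 159, 167, 164, 196, 209, 206, 209, 206, 204, 207, 210, 207, 208, 211, 159, 160, 162, 162, 163, 163, 163, 164, 163, 203, 204, 201, 208, 216, 198, 202, 205, 202, 201, 199, 198, 201, 202, 203, 200, 200, 201, 203, 176, 156, 160, 160, 161, 161, 161, 162, 161, 161, 161, 161, 161, 161, 162, 162, 162, 162, 163, 162, 163, 162, 162, 163, 163, 163, 162, 162, 163, 163, 163, 162, 163, 164, 163, 164, 163, 164, 163, 164, 164, 164, 163, 164, 164, 164, 164, 164, 164, 165, 165, 149, 164, 159, 194, 247, 234, 210, 202, 203, 204, 202, 202, 202, 202, 201, 201, 201, 200, 200, 200, 199, 198, 197]
wall col at left 270:285 [160, 160, 160, 164, 164, 162, 163, 161, 160, 202, 235, 231, 237, 182, 120, 129, 132, 129, 127, 130, 127, 126, 125, 131, 133]
lad z [0.0025 0.002  1.    ] x [ 0.997  0.076 -0.003]
top-back wrist [320.5 297.9] side [298.4 125.9]
top-front wrist [320.4 326.7] side [303.7 125.3]
junction wrist [320.  236.7] side [298.8 150.5]
crest outer wrist [320.  219.5] side [294.5 151.1]
tail end in wrist [319.8 208.8
[... 1198 characters left out ...]
26, 127, 132, 108]
178 [141, 141, 142, 143, 141, 141, 142, 139, 138, 129, 129, 118, 110, 109, 111, 124, 118, 107, 104, 104, 104, 106, 104, 105, 120, 128, 129, 107]
182 [140, 139, 140, 141, 139, 141, 142, 142, 142, 134, 125, 116, 111, 109, 115, 126, 135, 135, 134, 131, 129, 129, 127, 126, 124, 122, 117, 112]
186 [140, 140, 142, 121, 111, 106, 105, 104, 104, 114, 122, 116, 111, 110, 108, 126, 133, 133, 134, 132, 132, 131, 130, 127, 125, 121, 115, 111]
190 [139, 139, 139, 103, 87, 105, 109, 109, 108, 107, 117, 114, 111, 111, 103, 97, 114, 134, 133, 129, 128, 128, 126, 122, 119, 117, 112, 107]
vertical slope side px/row 0.013395874584844173 [301.43076496 155.50903886] [301.81612278 184.27594203]
```

```bash
python3 - <<'E'
from h import *
from plant import arm
from scipy.optimize import least_squares
s=arm.state();R=rpy(s["tcp_rot"]);p=s["tool_pos"];W=load("wrist5.npz")
grip=p-.008*R.apply([0,0,1]);L=R*Rot.from_euler('y',180,degrees=True).inv()
P=lambda v,q:proj(W,grip+L.apply((np.array(v)+[q[0],0,q[1]])/1e3))[1]
r=least_squares(lambda q:[P((-6,0,25),q)-279.5,P((-6,0,-36),q)-226],[0,0]);print("dx,dz",r.x)
q=r.x
print("crest outer rows for x=-15..-18",[P((x,0,-36),q).round(1) for x in(-15,-16,-17,-18)])
a,b=plane(W,(318.5,179.3),.13),plane(W,(318.5,183.4),.13);m=(a+b)/2
print("wall",a,b,"mid",m, "hook", grip+L.apply((np.array([-9.5,0,-40])+[q[0],0,q[1]])/1e3))
h=grip+L.apply((np.array([-9.5,0,-40])+[q[0],0,q[1]])/1e3)
d=R.inv().apply(m-h);print("shift tool to seat",(d*1e3).round(1))
E
```

```text
dx,dz [-4.44054538 -5.29231881]
crest outer rows for x=-15..-18 [np.float64(210.7), np.float64(209.0), np.float64(207.3), np.float64(205.6)]
wall [ 0.4575919  -0.00764152  0.13      ] [ 0.46182717 -0.00732357  0.13      ] mid [ 0.45970954 -0.00748255  0.13      ] hook [ 0.45528583 -0.00647088  0.26894298]
shift tool to seat [ -4.7  -1.1 138.9]
```

>>> arm_command([
  [[-0.0055, -0.001, 0.0], [0, 0, 0]],
  [[0, 0, 0.02], [0, 0, 0]],
  [[0, 0, 0.02], [0, 0, 0]],
  [[0, 0, 0.02], [0, 0, 0]],
  [[0, 0, 0.02], [0, 0, 0]],
])

```text
t: 22.43
tool_pos: [0.4754, -0.0065, 0.2257]
tcp_rot: [-3.14, -0.002, -3.066]
force: [-0.2, -0.0, -1.5]
grip_width: 0.0156
finger_force: 59.3
```

>>> arm_command([
  [[0, 0, 0.012], [0, 0, 0]],
  [[0, 0, 0.006], [0, 0, 0]],
  [[0, 0, 0], [0, 0, 0]],
  [[0, 0, 0], [0, 0, 0]],
])

```text
t: 22.77
tool_pos: [0.4753, -0.0072, 0.2089]
tcp_rot: [-3.139, -0.002, -3.067]
force: [-0.1, -0.7, -2.3]
grip_width: 0.0153
finger_force: 59.2
```

```bash
python3 - <<'E'
from h import *
from plant import arm
s=arm.state();R=rpy(s["tcp_rot"]);p=s["tool_pos"];print(p,s["tcp_rot"],s["force"])
W=arm.capture("wrist");np.savez("w6.npz",**W);D=arm.capture("side");np.savez("side6.npz",**D)
grip=p-.008*R.apply([0,0,1]);L=R*Rot.from_euler('y',180,degrees=True).inv()
q=np.array([-4.4,0,-5.3])
for nm,v in(("hook",(-9.5,0,-40)),("crest out",(-17,0,-36)),("junction",(-6,0,-36)),("tail end",(-13,0,-68))):
    X=grip+L.apply((np.array(v)+q)/1e3);print(nm,X.round(4),"w",proj(W,X).round(1),"side",proj(D,X).round(1))
for x in(.4577,.4617):print(proj(W,[x,-.0075,.13]))
o=np.zeros((600,800,3),'u1')
f=lambda im,x0,y0,w,h,W,H:cv2.resize(im[y0:y0+h,x0:x0+w][:,:,::-1],(W,H),interpolation=3)
o[:,:480]=f(W["color"],240,130,160,200,480,600)
o[:400,480:]=f(D["color"],270,150,80,100,320,400)
cv2.imwrite("pics/c6.png",o)
E
```

```text
[ 0.47531071 -0.00718643  0.2088879 ] [-3.13947662e+00 -2.44194260e-03 -3.06705395e+00] [-0.12222132 -0.72182799 -2.30722594]
hook [ 0.4614 -0.0083  0.1716] w [319.3 217.9] side [298.9 189.6]
crest out [ 0.4539 -0.0089  0.1756] w [319.3 207.2] side [295.9 188.7]
junction [ 0.4649 -0.008   0.1756] w [319.3 225.9] side [300.3 188. ]
tail end [ 0.4578 -0.0086  0.1436] w [319.3 200.1] side [297.7 199.1]
[320.90598731 195.40941261]
[320.47275883 200.88947489]
```

View pics/c6.png

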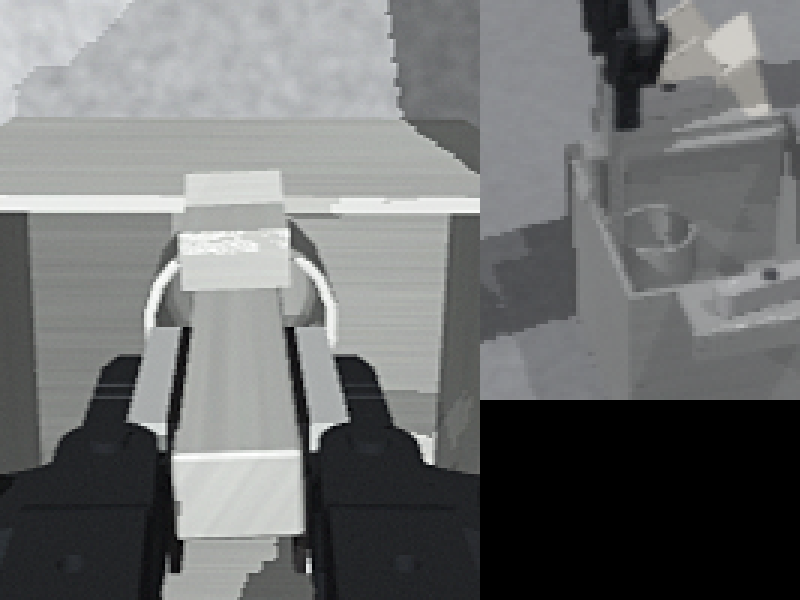

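The wall's top edge is at rows 195–201, as predicted. The hook sits just above it, with the crest at rows 207–226.7, the tail bend at ~198 and the flare end at ~187.

```bash
python3 - <<'E'
from h import *
from plant import arm
from scipy.optimize import least_squares
s=arm.state();R=rpy(s["tcp_rot"]);p=s["tool_pos"];W=load("w6.npz")
grip=p-.008*R.apply([0,0,1]);L=R*Rot.from_euler('y',180,degrees=True).inv()
def X(v,q):
    t=np.radians(q[2]);v=np.array(v,float);v=np.array([v[0]*np.cos(t)+v[2]*np.sin(t),v[1],-v[0]*np.sin(t)+v[2]*np.cos(t)])
    return grip+L.apply((v+[q[0],0,q[1]])/1e3)
obs=[((-6,0,25),280.7),((6,0,25),309),((-6,0,-36),226.7),((-17,0,-36),207),((-17,0,-58),198.2)]
for free in(0,1):
    r=least_squares(lambda q:[proj(W,X(v,[q[0],q[1],q[2]*free]))[1]-o for v,o in obs]+[q[2]*.05],[-4,-5,0])
    q=r.x;q[2]*=free;h=X((-9.5,0,-40),q);print(q.round(2),r.fun.round(1),"hook",h.round(4),"flare end x",[proj(W,X((x,0,-68),q))[1].round(1) for x in(-17,-20,-23)])
m=(plane(W,(319.5,195.2),.13)+plane(W,(319.5,201.1),.13))/2
print(m,"seat",(R.inv().apply(m-h)*1e3).round(1))
E
```

```text
[-5.01 -4.32  0.  ] [-0.2  0.2 -0.3  0.5 -0.1  0. ] hook [ 0.4611 -0.0085  0.1731] flare end x [np.float64(194.4), np.float64(189.9), np.float64(185.4)]
[-5.05 -4.24 -0.03] [-0.2  0.2 -0.3  0.5 -0.1 -0. ] hook [ 0.4611 -0.0085  0.1732] flare end x [np.float64(194.4), np.float64(190.0), np.float64(185.4)]
[ 0.45976486 -0.0083385   0.13      ] seat [ 1.3  0.3 43.2]
```

>>> arm_command([
  [[0.0011, 0, 0], [0, 0, 0]],
  [[0, 0, 0.005], [0, 0, 0]],
  [[0, 0, 0.005], [0, 0, 0]],
  [[0, 0, 0.005], [0, 0, 0]],
  [[0, 0, 0], [0, 0, 0]],
])

```text
t: 23.28
tool_pos: [0.4737, -0.0075, 0.1928]
tcp_rot: [-3.14, -0.003, -3.068]
force: [1.1, 0.3, -3.5]
grip_width: 0.0148
finger_force: 59.3
```

>>> arm_command([
  [[0, 0, 0.005], [0, 0, 0]],
  [[0, 0, 0.005], [0, 0, 0]],
  [[0, 0, 0], [0, 0, 0]],
])

```text
t: 23.53
tool_pos: [0.4737, -0.0076, 0.1828]
tcp_rot: [-3.139, -0.003, -3.068]
force: [2.5, 0.3, -3.4]
grip_width: 0.015
finger_force: 59.2
```

>>> arm_command([
  [[0, 0, 0.004], [0, 0, 0]],
  [[0, 0, 0.004], [0, 0, 0]],
  [[0, 0, 0.003], [0, 0, 0]],
  [[0, 0, 0], [0, 0, 0]],
])

```text
t: 23.87
tool_pos: [0.4737, -0.0076, 0.1721]
tcp_rot: [-3.14, -0.003, -3.068]
force: [2.3, 0.4, -3.0]
grip_width: 0.0151
finger_force: 59.2
```

>>> arm_command([
  [[0, 0, 0.001], [0, 0, 0]],
  [[0, 0, 0.001], [0, 0, 0]],
  [[0, 0, 0], [0, 0, 0]],
])

```text
t: 24.12
tool_pos: [0.4738, -0.0077, 0.1706]
tcp_rot: [-3.14, -0.002, -3.068]
force: [2.2, -0.2, -3.7]
grip_width: 0.0151
finger_force: 59.3
```

>>> arm_command([
  [[0, 0, 0.001], [0, 0, 0]],
  [[0, 0, 0.001], [0, 0, 0]],
  [[0, 0, 0], [0, 0, 0]],
])

```text
t: 24.37
tool_pos: [0.4738, -0.0076, 0.1686]
tcp_rot: [-3.14, -0.002, -3.068]
force: [1.4, 0.1, -2.7]
grip_width: 0.0155
finger_force: 59.3
```

>>> arm_command([
  [[0, 0, 0.001], [0, 0, 0]],
  [[0, 0, 0.0005], [0, 0, 0]],
  [[0, 0, 0], [0, 0, 0]],
])

```text
t: 24.62
tool_pos: [0.4738, -0.0076, 0.1671]
tcp_rot: [-3.14, -0.002, -3.068]
force: [2.7, -0.3, -1.9]
grip_width: 0.0155
finger_force: 59.3
```

>>> arm_command([
  [[0, 0, 0.001], [0, 0, 0]],
  [[0, 0, 0], [0, 0, 0]],
])

```text
t: 24.78
tool_pos: [0.4738, -0.0077, 0.1661]
tcp_rot: [-3.14, -0.002, -3.068]
force: [2.1, 0.9, -1.5]
grip_width: 0.0158
finger_force: 59.3
```

>>> arm_command([
  [[0, 0, 0.001], [0, 0, 0]],
  [[0, 0, 0], [0, 0, 0]],
])

```text
t: 24.95
tool_pos: [0.4738, -0.0077, 0.1651]
tcp_rot: [-3.14, -0.002, -3.068]
force: [3.4, -0.5, -2.0]
grip_width: 0.015
finger_force: 59.3
```

>>> arm_command([
  [[0, 0, 0.001], [0, 0, 0]],
  [[0, 0, 0], [0, 0, 0]],
])

```text
t: 25.12
tool_pos: [0.4738, -0.0077, 0.1641]
tcp_rot: [-3.14, -0.002, -3.068]
force: [3.3, 0.0, -1.7]
grip_width: 0.0151
finger_force: 59.3
```

```bash
python3 - <<'E'
from h import *
from plant import arm
s=arm.state();R=rpy(s["tcp_rot"]);p=s["tool_pos"];W=arm.capture("wrist");np.savez("w7.npz",**W)
g=cv2.cvtColor(W["color"],cv2.COLOR_RGB2GRAY).astype(int)
print(g[180:315,313:325].mean(1).round().astype(int).tolist())
print(g[190:240,270:285].mean(1).round().astype(int).tolist())
grip=p-.008*R.apply([0,0,1]);L=R*Rot.from_euler('y',180,degrees=True).inv()
for v in((-6,0,25),(6,0,25),(-6,0,-36),(-17,0,-36),(-17,0,-58),(-22,0,-68)):
    print(v,proj(W,grip+L.apply((np.array(v)+[-5,0,-4.3])/1e3)).round(1))
for x in(.4578,.4618):print(proj(W,[x,-.008,.13]).round(1))
E
```

```text
[170, 175, 168, 173, 173, 166, 166, 193, 220, 216, 218, 217, 214, 216, 219, 217, 217, 221, 181, 167, 170, 171, 171, 172, 172, 171, 169, 204, 215, 215, 232, 229, 229, 210, 213, 213, 211, 210, 209, 210, 211, 214, 210, 210, 211, 214, 194, 165, 168, 169, 169, 169, 170, 170, 170, 170, 170, 170, 170, 170, 171, 170, 171, 171, 171, 171, 171, 171, 172, 171, 172, 172, 172, 172, 171, 171, 172, 172, 172, 172, 172, 172, 172, 172, 173, 172, 172, 172, 172, 172, 173, 173, 173, 173, 173, 172, 173, 173, 171, 165, 219, 253, 235, 214, 213, 214, 213, 213, 212, 212, 212, 212, 211, 211, 210, 210, 210, 208, 208, 208, 207, 206, 205, 206, 206, 205, 206, 208, 188, 155, 209, 208, 209, 203, 207]
[168, 169, 170, 169, 169, 168, 173, 169, 168, 173, 172, 175, 177, 169, 169, 172, 170, 176, 172, 169, 173, 176, 177, 171, 169, 189, 243, 237, 235, 235, 237, 243, 195, 125, 136, 137, 137, 137, 136, 135, 136, 136, 132, 127, 135, 134, 137, 137, 135, 130]
(-6, 0, 25) [319.4 279.3]
(6, 0, 25) [319.4 307.8]
(-6, 0, -36) [319.3 225.6]
(-17, 0, -36) [319.3 206.7]
(-17, 0, -58) [319.3 197.4]
(-22, 0, -68) [319.3 186.3]
[320.9 216.2]
[320.4 223. ]
```

>>> arm_command([
  [[0, 0, 0.001], [0, 0, 0]],
  [[0, 0, 0], [0, 0, 0]],
])

```text
t: 25.33
tool_pos: [0.4738, -0.0077, 0.1631]
tcp_rot: [-3.14, -0.002, -3.068]
force: [3.0, -0.5, -3.0]
grip_width: 0.0149
finger_force: 59.4
```

>>> arm_command([
  [[0, 0, 0.001], [0, 0, 0]],
  [[0, 0, 0], [0, 0, 0]],
])

```text
t: 25.5
tool_pos: [0.4738, -0.0076, 0.1621]
tcp_rot: [-3.14, -0.002, -3.068]
force: [2.7, 0.7, -2.5]
grip_width: 0.0152
finger_force: 59.4
```

>>> arm_command([
  [[0, 0, 0.001], [0, 0, 0]],
  [[0, 0, 0], [0, 0, 0]],
])

```text
t: 25.67
tool_pos: [0.4739, -0.0077, 0.1615]
tcp_rot: [-3.14, -0.002, -3.068]
force: [1.0, -0.8, 4.9]
grip_width: 0.0154
finger_force: 60.4
```

>>> arm_command([
  [[0, 0, 0], [0, 0, 0]],
  [[0, 0, 0], [0, 0, 0]],
  [[0, 0, 0], [0, 0, 0]],
  [[0, 0, 0], [0, 0, 0]],
  [[0, 0, 0], [0, 0, 0]],
], jaw=0.5)

```text
t: 26.08
tool_pos: [0.4733, -0.0077, 0.1609]
tcp_rot: [-3.14, -0.003, -3.068]
force: [-0.2, -0.1, -0.3]
grip_width: 0.0429
finger_force: 0.0
```

>>> arm_command([
  [[0, 0, -0.01], [0, 0, 0]],
  [[0, 0, -0.025], [0, 0, 0]],
  [[0, 0, -0.03], [0, 0, 0]],
  [[0, 0, -0.03], [0, 0, 0]],
  [[0, 0, -0.03], [0, 0, 0]],
])

```text
t: 26.5
tool_pos: [0.4736, -0.008, 0.2881]
tcp_rot: [-3.139, -0.003, -3.069]
force: [0.9, 0.4, -0.3]
grip_width: 0.0422
finger_force: 0.0
```

>>> arm_command([
  [[0, 0, 0], [0, 0, 0]],
  [[0, 0, 0], [0, 0, 0]],
  [[0, 0, 0], [0, 0, 0]],
])

```text
t: 26.75
tool_pos: [0.4736, -0.0073, 0.2861]
tcp_rot: [-3.14, -0.003, -3.067]
force: [1.0, -0.0, -0.7]
grip_width: 0.0426
finger_force: 0.0
```

```bash
python3 - <<'E'
from h import *
from plant import arm
W=arm.capture("wrist");g=cv2.cvtColor(W["color"],cv2.COLOR_RGB2GRAY).astype(int)
# ladle expected upright, hook on wall
Lr=lad(4.1,0);hook=np.array([.4598,-.008,.130]);G=hook-Lr.apply([-.0095,0,-.040])
for v in((-6,0,25),(6,0,25),(-6,0,-36),(-17,0,-36),(-17,0,-58)):print(v,proj(W,G+Lr.apply(np.array(v)/1e3)).round(1))
c=int(round(proj(W,G)[0]))
print(c,[(i,v) for i,v in zip(range(100,300),g[100:300,c-5:c+6].mean(1).round().astype(int).tolist())])
print(arm.state()["force"])
E
```

```text
(-6, 0, 25) [319.8 201.1]
(6, 0, 25) [319.8 216.4]
(-6, 0, -36) [319.8 185.3]
(-17, 0, -36) [319.8 173.7]
(-17, 0, -58) [319.8 170.2]
320 [(100, 206), (101, 206), (102, 205), (103, 205), (104, 203), (105, 201), (106, 200), (107, 200), (108, 201), (109, 203), (110, 204), (111, 205), (112, 206), (113, 207), (114, 209), (115, 209), (116, 208), (117, 206), (118, 204), (119, 204), (120, 203), (121, 205), (122, 204), (123, 205), (124, 205), (125, 204), (126, 202), (127, 168), (128, 174), (129, 178), (130, 179), (131, 179), (132, 178), (133, 178), (134, 179), (135, 178), (136, 179), (137, 180), (138, 181), (139, 182), (140, 183), (141, 182), (142, 178), (143, 176), (144, 177), (145, 176), (146, 176), (147, 175), (148, 175), (149, 178), (150, 182), (151, 181), (152, 179), (153, 176), (154, 176), (155, 176), (156, 178), (157, 178), (158, 179), (159, 180), (160, 179), (161, 180), (162, 171), (163, 185), (164, 215), (165, 212), (166, 210), (167, 214), (168, 214), (169, 183), (170, 161), (171, 162), (172, 206), (173, 245), (174, 236), (175, 225), (176, 241), (177, 217), (178, 211), (179, 212), (
[... 771 characters left out ...]
), (245, 130), (246, 136), (247, 134), (248, 129), (249, 127), (250, 174), (251, 204), (252, 201), (253, 200), (254, 199), (255, 200), (256, 194), (257, 196), (258, 198), (259, 201), (260, 205), (261, 199), (262, 202), (263, 204), (264, 200), (265, 203), (266, 213), (267, 151), (268, 159), (269, 161), (270, 167), (271, 166), (272, 170), (273, 163), (274, 164), (275, 169), (276, 166), (277, 166), (278, 167), (279, 159), (280, 165), (281, 165), (282, 165), (283, 168), (284, 164), (285, 167), (286, 166), (287, 163), (288, 168), (289, 166), (290, 167), (291, 171), (292, 167), (293, 169), (294, 163), (295, 172), (296, 166), (297, 163), (298, 167), (299, 166)]
[-0.66950804  0.82972653  0.13963619]
```

The released ladle matches its expected hung pose to within about 2 px. Handing in.

```bash
python3 -c "
from plant import arm
print(arm.hand_in())"
```

```text
the job is handed in; nothing more can be done
None
```

I handed the job in at about 27 s: both turn buttons are aside, the cover lies flat on the mat, and the ladle hangs released over the tub's -x wall with its cup inside; no verdict came back.

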